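Load the slide reader, set its stage and start it

TASK

Load the slide reader: push every glass counting slide lying on the desk, face up and long edge first, from the front into a bay of its own, under the two sprung clips, until it lies flat against the back stops and both clip noses have snapped down behind its front edge. When all are in, turn the black knob until the tray's pointer stands on the long start mark of the scale; then press the round start button. Leave the timer, tweezers and marker where they lie.

Things in the scene. Friction and masses are not known exactly. Their poses are not given: they have to be found in the camera images.
- reader: Slide reader, fixed to the desk: low grey housing, top 18 mm above the desk, with a comb-shaped aluminium tray of three bays and, at its right end, the knob. Origin at desk height under the middle bay's loaded position with the tray at 0; x points to the back (away from the robot at yaw 0), y left, z up. Housing from 84 mm before to 60 mm behind, 134 mm left to 208 mm right of the origin
- bay_1 (a point): Loaded position of the left bay: where the centre of a home slide's underside lies, on the ledges, 30 mm above the desk; axes as the reader's; moves with the tray. The slide's long side lies along y, its back edge against two 5 mm high stops 18 mm behind this point. Side rails, 6 mm high and 79 mm apart, reach to 32 mm before it, the ledges to 66 mm before it: room to lay a slide before the clips
- bay_2 (a point): The same point of the middle bay. Under the middle of the slide each bay is open: an aperture 34 mm wide (along y), from the tray's front edge to 44 mm behind this point, 12 mm deep down to the housing, so that fingers can reach past the slide's front and back edges, between the two clips (54 mm apart)
- bay_3 (a point): The same point of the right bay, like the others. The bays are 84 mm apart. Pushing a slide in under both smooth clips takes some 5 to 10 N
- clip_1_left (a joint): Left sprung steel clip of the left bay, 31 mm left of its point. Value: rad lifted; 0 down, about 0.1 while its nose rides on a slide; its spring presses it down with 2 to 3 N. 8 mm wide, pinned behind the stops, it runs forward 1.5 mm above a slide to a hooked nose: rear face 19.5 mm before the bay point, lower edge 1.5 mm above the ledge; lead-in lip to 38 mm before the point, 12 mm high
- clip_1_right (a joint): Right sprung steel clip of the left bay, 31 mm right of its point. Value: rad lifted; 0 down, about 0.1 while its nose rides on a slide; its spring presses it down with 2 to 3 N. 8 mm wide, pinned behind the stops, it runs forward 1.5 mm above a slide to a hooked nose: rear face 19.5 mm before the bay point, lower edge 1.5 mm above the ledge; lead-in lip to 38 mm before the point, 12 mm high
- clip_2_left (a joint): Left sprung steel clip of the middle bay, 31 mm left of its point. Value: rad lifted; 0 down, about 0.1 while its nose rides on a slide; its spring presses it down with 2 to 3 N. 8 mm wide, pinned behind the stops, it runs forward 1.5 mm above a slide to a hooked nose: rear face 19.5 mm before the bay point, lower edge 1.5 mm above the ledge; lead-in lip to 38 mm before the point, 12 mm high
- clip_2_right (a joint): Right sprung steel clip of the middle bay, 31 mm right of its point. Value: rad lifted; 0 down, about 0.1 while its nose rides on a slide; its spring presses it down with 2 to 3 N. 8 mm wide, pinned behind the stops, it runs forward 1.5 mm above a slide to a hooked nose: rear face 19.5 mm before the bay point, lower edge 1.5 mm above the ledge; lead-in lip to 38 mm before the point, 12 mm high
- clip_3_left (a joint): Left sprung steel clip of the right bay, 31 mm left of its point. Value: rad lifted; 0 down, about 0.1 while its nose rides on a slide; its spring presses it down with 2 to 3 N. 8 mm wide, pinned behind the stops, it runs forward 1.5 mm above a slide to a hooked nose: rear face 19.5 mm before the bay point, lower edge 1.5 mm above the ledge; lead-in lip to 38 mm before the point, 12 mm high
- clip_3_right (a joint): Right sprung steel clip of the right bay, 31 mm right of its point. Value: rad lifted; 0 down, about 0.1 while its nose rides on a slide; its spring presses it down with 2 to 3 N. 8 mm wide, pinned behind the stops, it runs forward 1.5 mm above a slide to a hooked nose: rear face 19.5 mm before the bay point, lower edge 1.5 mm above the ledge; lead-in lip to 38 mm before the point, 12 mm high
- slide_1: Glass counting slide, 76 x 36 x 6 mm, 40 g, clear with white frosted ends and two ruled grids on its upper face; origin at the centre of its underside, long side along its y, z up out of the ruled face. Lies flat on the desk at the start; from 2 to 3 such slides are there
- slide_2: Glass counting slide, 76 x 36 x 6 mm, 40 g, clear with white frosted ends and two ruled grids on its upper face; origin at the centre of its underside, long side along its y, z up out of the ruled face. Lies flat on the desk at the start; from 2 to 3 such slides are there
- slide_3: Glass counting slide, 76 x 36 x 6 mm, 40 g, clear with white frosted ends and two ruled grids on its upper face; origin at the centre of its underside, long side along its y, z up out of the ruled face. Lies flat on the desk at the start; from 2 to 3 such slides are there
- knob (a joint): Black fluted knob with an upright axis, 34 mm across and 29 mm tall, on the gearbox at the reader's right end. Value in rad, grows clockwise seen from above, range 0 to 9.6; it moves the tray by 2.5 mm per rad, clockwise to the right. Turns easily (about 0.03 N m) and stays where it is left
- knob_grip (a point): Point on the knob's axis 54.5 mm above the desk, 11 mm below the knob's top; the gearbox top under the knob is 36 mm above the desk
- button (a joint): Round grey start button, 18 mm across, in a black bezel at the housing's front right corner, in front of the knob. Value: m pressed, range 0 to 0.004; the spring takes 2 N to start and 5 N to press fully and brings it back
- button_top (a point): Centre of the button's upper face, 28 mm above the desk (10 mm above the housing) when not pressed; moves with the button
- tray (a joint): Sideways travel of the tray in m, 0 at its left end, grows to the right (the reader's -y), range 0 to 0.024; driven by the knob
- pointer (a point): Tip of the small black pointer on the tray's front edge near the right bay, just above the scale; moves with the tray
- start_mark (a point): The long black start mark on the scale along the housing's front edge, among short graduations 2 mm apart; axes as the reader's, fixed to it. The pointer stands to its left (+y) at the start and is on it when their y agree
- timer: White countdown timer, 60 x 64 x 20 mm, a bystander; origin at the centre of its underside
- tweezers: Tweezers, 15 x 126 x 10 mm, a bystander; origin at the centre of the underside
- marker: Red and white marker pen, 128 mm long, 18 mm thick, a bystander; origin at the centre of the underside

How it is judged:
By the outcome, as a careful person would: the job done as asked, in the order asked, and still so for the second after the job is handed in, with the robot touching nothing.
Of slide_1, slide_2, slide_3 only 2 to 3 are there at a start; the rules pass over those that are not, and their reading is None.
At some moment in a run one of slide_1, slide_2, slide_3 may be knocked a few centimetres aside while the robot is not near it.
Once in a run the grip may slacken for a moment while it holds something.
It also fails if it takes over 210 s, if anything falls off the work surface, if the arm or the gripper's body presses on something with over 40 N, if the wrist force passes 120 N, or if a joint passes its speed limit or range.

ROBOT

A 6-joint arm with a two-finger parallel gripper is mounted at the origin on a cart in front of the work surface, level with it; the furniture and walls round the work are solid. World frame = base frame: x ahead of the robot, y to its left, z up, the work surface at z = 0. Lengths are in m, angles in rad, forces in N, time in s.
With the tool pointing down it reaches from about 0.3 to 0.75 m from the base axis. Payload 8.5 kg.
Tool frame: the origin (TCP) lies at the very end of the fingers, on their centre line; the grasp point (between the pads) lies 19 mm behind it; z points along the fingers, y is the line along which they close (so a half turn about z gives the same grasp; the last joint's range is limited). The gripper opens to 85 mm and grips with 20 to 120 N. Pads are 22 mm wide; open, the fingers measure 114 mm over their backs; the gripper's body (76 mm by 85 mm) begins 54 mm behind the grasp point. The pads swing forward as they close: fully open they stand 13 mm farther back than shut.
Start: joints at [1.1, 0.381, 1.297, -0, 1.464, -0.215], TCP at [0.139, 0.532, 0.231] pointing down, gripper open.
Joint ranges: [-3.11, 3.11], [-0.89, 2.33], [0.22, 2.48], [-1.42, 4.56], [0.17, 2.85], [-2.88, 2.88]. Speed limits (rad/s): [2.39, 2.39, 3.14, 3.14, 3.14, 3.14].

INTERFACE

Orientations are given as [roll, pitch, yaw] about the fixed x, y, z axes, in that order (R = Rz(yaw) Ry(pitch) Rx(roll)).
In Python, from cell import manip gives the robot as it stands.
- The arm moves only by the shell command python3 jog.py 'ROWS' [OPENING] [FORCE]. ROWS is a JSON list of rows, 1 to 5 of them, each of 6 numbers: dx, dy, dz in units of 25 mm, then a rotation vector rx, ry, rz in rad; each row is the pose to reach, as a shift and turn from the pose commanded when the command began, along the tool's axes at that moment; what a row does not reach only later rows make up. A row lasts 1/8 s, in which the tool goes at most 0.0625 m and 0.188 rad, less where a joint would pass 70% of its speed; a pose out of reach is approached as far as the arm can. OPENING is the finger opening in m, set as the command begins (- or left out keeps the last). The fingers move at their own pace and stop on an object; FORCE is the grip in N (left out, the last holds). Time passes only in rows, so rows that do not move let the fingers close. It prints the time, the measured TCP pose, the force, the opening and the grip force at its end. Input that does not fit is refused with a message, and nothing moves.
- manip.state(): the state, without advancing time (a new reading comes with each control period).
- manip.get_image(name): name is "side" or "top"; returns the picture (400x640x3 uint8, red, green, blue); there is no depth.
- manip.get_calibration(name): a dict with "intrinsics" (3x3 intrinsics, pixels), "origin" and "rotation" of the camera in the world. Camera axes: x right, y down, z forward; pixel columns grow to the right and rows downward; lengths in m; the calibration is good to about 2 mm. A picture is of the moment at which its call begins. get_calibration takes no time and is no camera call.
- manip.sign_off(): hands the job in; it is judged then, once.
The state is a dict: "t": time; "qpos": joint angles; "joint_velocities": joint speeds; "tau": joint torques, N m; "tool_pos": TCP position; "tool_rot": TCP orientation; "ft_force": force on the tool from outside, world axes, zero at the start; "ft_torque": the same for the moment, N m; "finger_gap": finger opening in m; "gripper_force": force on a finger pad.
Only numpy, scipy, OpenCV 4.12 (cv2) and the standard library are available. Lean on these libraries where they do the work, as an engineer would, in place of code of your own. Each camera call takes 0.05 s, during which the arm holds its last target. There are 200 camera calls.

## Working session

There is one attempt and no reset: what is moved stays moved. The work goes in short steps, Python scripts to look and compute and a shell command to move; the robot and the scene stay as the last step left them, time stands still between calls to the robot, and variables do not carry over. Pictures are saved under pics/ and viewed, at most 14 in all, crops included, and the job is handed in when it is done.

```bash
ls; mkdir -p pics; python3 - <<'E'
from cell import manip
import cv2
for n in("side","top"):
    im=manip.get_image(n); cv2.imwrite(f"pics/{n}0.png",im[:,:,::-1]); c=manip.get_calibration(n); print(n,c)
print(manip.state())
E
```

```text
cell.py
jog.py
pics
side {'intrinsics': array([[406.92737342,   0.        , 319.26114955],
       [  0.        , 406.92737342, 199.69143317],
       [  0.        ,   0.        ,   1.        ]]), 'origin': array([0.80386539, 0.6491315 , 0.9875065 ]), 'rotation': array([-2.50639981, -0.01380706,  2.73305972])}
top {'intrinsics': array([[404.81841476,   0.        , 320.24233816],
       [  0.        , 404.81841476, 202.28935657],
       [  0.        ,   0.        ,   1.        ]]), 'origin': array([0.40665091, 0.01233022, 1.29013257]), 'rotation': array([-3.06736287,  0.02243987, -1.56057627])}
{'t': 0.1, 'qpos': array([ 1.09970056e+00,  3.81156801e-01,  1.29814749e+00,  1.42765364e-05,
        1.46358624e+00, -2.15273929e-01]), 'joint_velocities': array([ 0.00061529, -0.00184344, -0.00132696,  0.00089378,  0.000239  ,
        0.00089181]), 'tau': array([ 4.24996542e-03, -4.49218261e+01, -2.31654829e+01, -1.09548364e-04,
        3.69517817e-03, -4.69926476e-05]), 'tool_pos': array([0.13904137, 0.53187739, 0.23077102]), 'tool_rot': array([-3.14032777e+00, -2.91111063e-04,  2.88576909e+00]), 'ft_force': array([-0.3914367 ,  0.00592849,  1.00670342]), 'ft_torque': array([ 0.01717114, -0.01698623,  0.01787277]), 'gripper_force': 0.0, 'finger_gap': 0.08555485740541974}
```
View pics/top0.png

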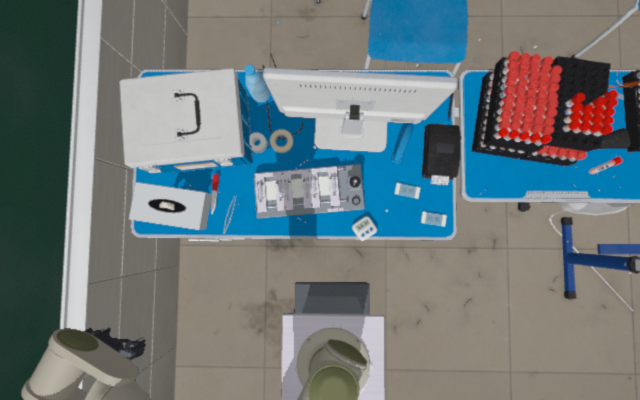

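View pics/side0.png

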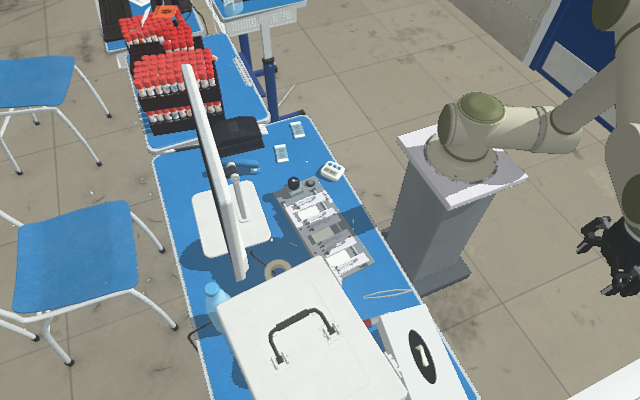

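Top view: reader at (255–365, 165–215), slides at (407,190) and (433,219), timer at (364,227), tweezers at (230,213), marker at (214,190). The side view shows the same two slides at (281,153) and (297,129). I'll take enlarged crops next.

```bash
cat > h.py <<'E'
import numpy as np, cv2
from cell import manip
from scipy.spatial.transform import Rotation as R
def cam(n):
    c=manip.get_calibration(n); return np.array(c["intrinsics"]),np.array(c["origin"]),R.from_euler("xyz",c["rotation"]).as_matrix()
def proj(n,P):
    K,o,r=cam(n); q=(np.atleast_2d(P)-o)@r@K.T; return q[:,:2]/q[:,2:]
def ray(n,uv):
    K,o,r=cam(n); d=r@np.linalg.solve(K,[uv[0],uv[1],1.]); return o,d
def onz(n,uv,z):
    o,d=ray(n,uv); return o+d*(z-o[2])/d[2]
def tri(a,b):
    (o1,d1),(o2,d2)=ray("top",a),ray("side",b)
    s=np.linalg.lstsq(np.c_[d1,-d2],o2-o1,rcond=None)[0]; p,q=o1+s[0]*d1,o2+s[1]*d2
    return (p+q)/2,np.linalg.norm(p-q)
def crop(n,x0,y0,x1,y1,k,f,im=None):
    im=manip.get_image(n) if im is None else im
    c=cv2.resize(im[y0:y1,x0:x1,::-1],None,fx=k,fy=k,interpolation=cv2.INTER_CUBIC)
    for x in range(-(-x0//10)*10,x1,10):
        cv2.line(c,((x-x0)*k,0),((x-x0)*k,4 if x%50 else 14),(0,255,255),1)
        if x%20==0: cv2.putText(c,str(x),((x-x0)*k,14),0,.35,(0,255,255),1)
    for y in range(-(-y0//10)*10,y1,10):
        cv2.line(c,(0,(y-y0)*k),(4,(y-y0)*k),(0,255,255),1)
        cv2.putText(c,str(y),(5,(y-y0)*k+4),0,.35,(0,255,255),1)
    cv2.imwrite(f"pics/{f}.png",c)
E
python3 - <<'E'
from h import *
crop("top",250,160,380,245,6,"topA")
crop("side",265,115,385,285,3,"x")
crop("side",270,165,380,280,5,"sideA")
a=cv2.imread("pics/side0.png")[:,:,::-1]; b=cv2.imread("pics/top0.png")[:,:,::-1]
crop("top",385,170,455,235,8,"topB",b)
crop("side",262,115,322,170,8,"sideB",a)
A=cv2.imread("pics/topB.png");B=cv2.imread("pics/sideB.png");h=max(len(A),len(B))
s=.74
A=cv2.resize(A,None,fx=s,fy=s);B=cv2.resize(B,None,fx=s,fy=s);h=max(len(A),len(B))
cv2.imwrite("pics/slides.png",np.hstack([cv2.copyMakeBorder(i,0,h-len(i),0,0,0) for i in(A,B)]))
for uv in((407,190),(433,219),(255,217),(365,210)): print(uv,onz("top",uv,.006))
E
```

```text
(407, 190) [ 0.54333319 -0.23286319  0.006     ]
(433, 219) [ 0.45209331 -0.31393088  0.006     ]
(255, 217) [0.4531198  0.24946284 0.006     ]
(365, 210) [ 0.47858151 -0.10000632  0.006     ]
```

View pics/topA.png

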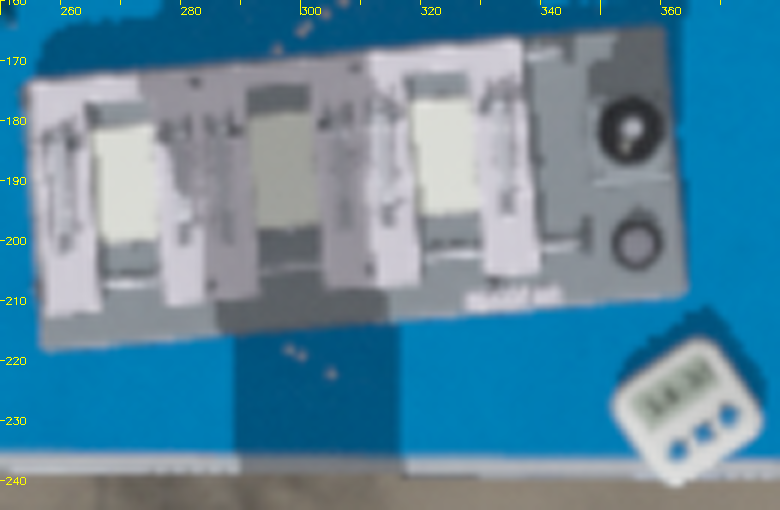

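View pics/sideA.png

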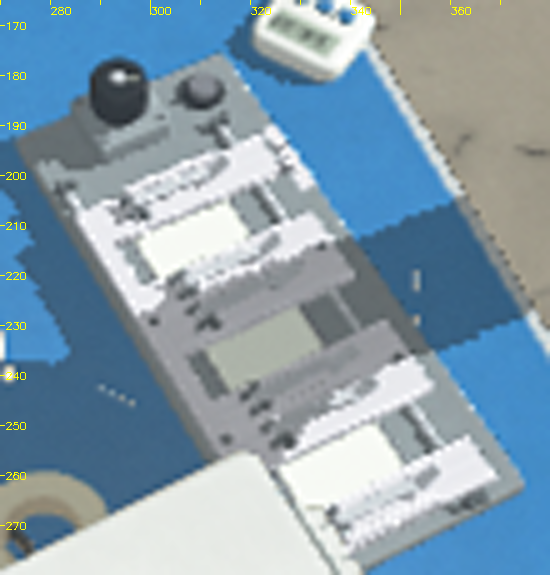

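View pics/slides.png

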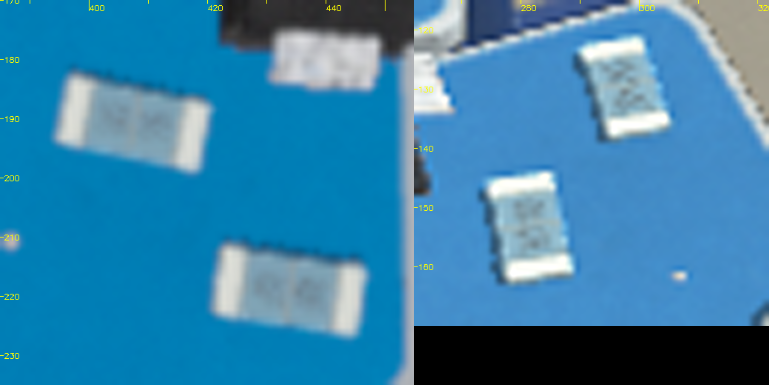

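Two slides are present, with clear corners in both views. The reader's corners, knob and button are readable too, so I'll compute the poses.

```bash
cat > fit.py <<'E'
from h import *
from scipy.optimize import least_squares
tp=lambda l:[(385+x/5.92,170+y/5.92) for x,y in l]; sp=lambda l:[(262+(x-414)/5.92,115+y/5.92) for x,y in l]
T={'A':tp([(70,72),(212,98),(197,173),(55,146)]),'B':tp([(226,241),(368,263),(357,338),(212,315)])}
S={'A':sp([(505,282),(486,182),(552,172),(572,272)]),'B':sp([(606,138),(580,46),(643,38),(669,128)])}
for k in T:
    for a,b in zip(T[k],S[k]): print(k,*[np.round(v,4) for v in tri(a,b)])
    for n,Q in(("top",T[k]),("side",S[k])):
        P=np.array([onz(n,u,.006) for u in Q]); c=P.mean(0)
        v=P[0]+P[3]-P[1]-P[2]; print(k,n,np.round(c,4),'yaw',np.arctan2(-v[0],v[1]),'len',np.linalg.norm(P[0]-P[1]),np.linalg.norm(P[1]-P[2]))
kt,bt=tri((355.2,181.7),(293.6,180)),tri((356.2,200.8),(310,183.2)); print('knob',kt,'button',bt)
H=np.array([[-.084,.134],[-.084,-.208],[.06,-.208]])
def pts(n,Q):
    return np.array([onz(n,u,.018)[:2] for u in Q])
top=pts("top",[(257,218.7),(364.5,208.3),(360.8,164.2)]); side=pts("side",[(374.6,262.4),(314.4,176),(273.6,193.6)])
for nm,P in(("top",top),("side",side),("both",(top+side)/2)):
    def f(p): c,s=np.cos(p[2]),np.sin(p[2]); return (H@np.array([[c,s],[-s,c]])+p[:2]-P).ravel()
    r=least_squares(f,[.5,.05,.1]); print(nm,np.round(r.x,4),np.round(r.fun*1e3,1))
    c,s=np.cos(r.x[2]),np.sin(r.x[2]); M=np.array([[c,-s],[s,c]])
    print('  knob,button in reader',(kt[0][:2]-r.x[:2])@M,(bt[0][:2]-r.x[:2])@M)
E
python3 fit.py
```

```text
A [ 0.5684 -0.2014  0.0012] 0.0008
A [ 0.5537 -0.2768  0.0013] 0.0033
A [ 5.149e-01 -2.696e-01  2.000e-04] 0.0004
A [ 5.301e-01 -1.944e-01 -4.000e-04] 0.0031
A top [ 0.5413 -0.2346  0.006 ] yaw -0.17877648719629222 len 0.07693982257622918 0.04124958984529965
A side [ 0.5432 -0.2306  0.006 ] yaw -0.2119318912987343 len 0.07589823825769254 0.03742707763878387
B [ 0.4776 -0.2844 -0.0007] 0.0018
B [ 0.4657 -0.3587  0.0022] 0.0033
B [ 0.4266 -0.354  -0.0016] 0.0012
B [ 0.4394 -0.2778 -0.0016] 0.0018
B top [ 0.4526 -0.3174  0.006 ] yaw -0.14741743289240808 len 0.07591034805834157 0.04042770251875013
B side [ 0.4542 -0.3121  0.006 ] yaw -0.17949435725623522 len 0.0773919576877687 0.03751352825343376
knob (array([ 0.56184797, -0.06528413,  0.06349547]), np.float64(0.0010562370537525129)) button (array([ 0.50741162, -0.07177222,  0.01479592]), np.float64(0.0011700928240104573))
top [0.5444 0.1164 0.099 ] [ 0.2  0.7 -1.8 -1.5  1.7  0.8]
  knob,button in reader [-0.00062268 -0.1825591 ] [-0.05543381 -0.18363263]
side [0.5486 0.1237 0.0919] [-1.6  3.2 -1.4 -0.4  3.  -2.8]
  knob,button in reader [-0.00410552 -0.18939289] [-0.05890762 -0.19085661]
both [0.5465 0.1201 0.0955] [-0.7  1.9 -1.6 -0.9  2.3 -1. ]
  knob,button in reader [-0.00237838 -0.18596991] [-0.05718537 -0.18723741]
```

```bash
cat > d.py <<'E'
# usage: d.py x y z yaw -> remaining shift in tool axes
import sys
from h import *
s=manip.state(); M=R.from_euler("xyz",s["tool_rot"])
x=list(map(float,sys.argv[1:])); G=R.from_euler("xyz",[np.pi,0,x[3]])
print("t",round(s["t"],2),"pos",np.round(s["tool_pos"],4),"rot",np.round(s["tool_rot"],4),"F",np.round(s["ft_force"],1),"gap",round(s["finger_gap"],4))
print("d",np.round(M.inv().apply(np.array(x[:3])-s["tool_pos"]),4),"rv",np.round((M.inv()*G).as_rotvec(),4))
E
python3 d.py .5423 -.2326 .12 2.947
```

```text
t 0.25 pos [0.1391 0.532  0.231 ] rot [-3.1409e+00 -1.0000e-04  2.8858e+00] F [ 0.6  0.1 -0.7] gap 0.0853
d [-0.5836 -0.6376  0.1114] rv [-0.0007 -0.0002 -0.0612]
```

The rows are not in the units I measure in: shifts go in units of 25 mm. I convert before sending: -0.24 m is -9.6, -0.22 m is -8.8.

```bash
python3 jog.py '[[-2, -2, 0, 0, 0, 0], [-4, -4, 0, 0, 0, 0], [-5.6, -6, 0, 0, 0, 0], [-7.2, -8, 0, 0, 0, 0], [-8.8, -9.6, 0, 0, 0, 0]]' 0.085 40; python3 jog.py '[[-1.6, -1.6, 0.4, 0, 0, 0], [-3.2, -3.2, 0.8, 0, 0, 0], [-4.8, -5.2, 1.2, 0, 0, 0], [-6.4, -6.8, 1.6, 0, 0, 0], [-8, -8.8, 2, 0, 0, 0]]'; python3 d.py .5423 -.2326 .12 2.947
```

```text
t: 0.88
tool_pos: [0.2851, 0.2542, 0.2315]
tool_rot: [3.141, 0.001, 2.886]
ft_force: [1.1, 0.8, 0.4]
finger_gap: 0.0847
gripper_force: 0.0
t: 1.5
tool_pos: [0.4225, -0.0073, 0.1815]
tool_rot: [3.141, 0.001, 2.886]
ft_force: [1.2, 1.5, -0.3]
finger_gap: 0.0851
gripper_force: 0.0
t 1.5 pos [ 0.4225 -0.0073  0.1815] rot [3.1414e+00 6.0000e-04 2.8857e+00] F [ 1.2  1.5 -0.3] gap 0.0851
d [-0.1729 -0.1876  0.0615] rv [ 0.0001  0.0006 -0.0613]
```

To row units: 0.03 m is 1.2, -0.188 m is -7.52.

```bash
python3 jog.py '[[-1.6, -1.8, 0.4, 0, 0, -0.02], [-3.6, -3.6, 1.2, 0, 0, -0.04], [-5.2, -5.6, 2, 0, 0, -0.061], [-6.92, -7.52, 2.46, 0, 0, -0.061], [-6.92, -7.52, 3.66, 0, 0, -0.061]]'; python3 jog.py '[[0, 0, 0, 0, 0, 0], [0, 0, 0, 0, 0, 0]]'; python3 - <<'E'
from h import *
crop("top",375,160,445,220,6,"a");crop("side",255,125,325,185,6,"b")
A,B=cv2.imread("pics/a.png"),cv2.imread("pics/b.png");h=max(len(A),len(B))
w=lambda i:cv2.resize(i,None,fx=.94,fy=.94)
cv2.imwrite("pics/hov.png",np.hstack([w(A),w(B)]))
s=manip.state();print(s["tool_pos"]);M=R.from_euler("xyz",s["tool_rot"]).as_matrix()
for n in("top","side"):print(n,proj(n,[s["tool_pos"]+M@[0,e,-.013] for e in(-.0425,.0425)]))
E
```

```text
t: 2.12
tool_pos: [0.5431, -0.2348, 0.09]
tool_rot: [-3.14, 0.004, 2.944]
ft_force: [-0.5, 0.6, -0.4]
finger_gap: 0.085
gripper_force: 0.0
t: 2.38
tool_pos: [0.5415, -0.2304, 0.0912]
tool_rot: [-3.141, 0.001, 2.947]
ft_force: [1.1, 0.2, 0.2]
finger_gap: 0.0852
gripper_force: 0.0
[ 0.54180885 -0.23033532  0.09179158]
top [[426.92302401 189.88683682]
 [398.2730916  184.11751432]]
side [[277.72064972 121.7215802 ]
 [282.07441001 140.86400242]]
```

View pics/hov.png

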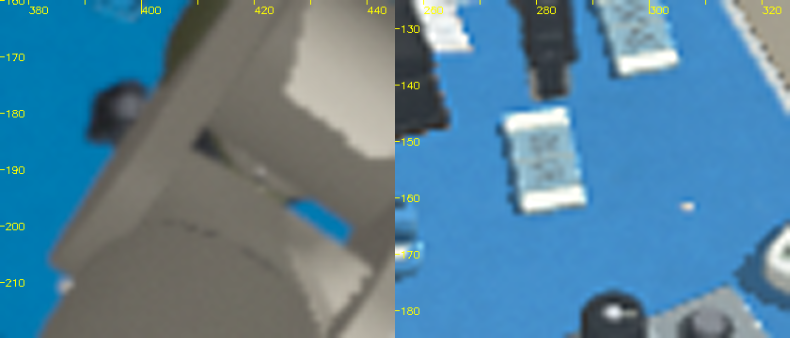

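```bash
python3 jog.py '[[0, 0, 0.8, 0, 0, 0], [0, -0.08, 1.6, 0, 0, 0], [0, -0.08, 2.4, 0, 0, 0], [0, -0.08, 2.64, 0, 0, 0], [0, -0.08, 2.64, 0, 0, 0]]'; python3 - <<'E'
from h import *
crop("side",260,130,310,180,11,"hov2")
s=manip.state();print(s["tool_pos"]);M=R.from_euler("xyz",s["tool_rot"]).as_matrix()
for n in("side",):print(n,proj(n,[s["tool_pos"]+M@[0,e,-.013] for e in(-.0425,.0425,.057)]))
E
```

```text
t: 3.1
tool_pos: [0.5414, -0.2328, 0.025]
tool_rot: [-3.141, 0.001, 2.947]
ft_force: [0.2, 0.3, 0.6]
finger_gap: 0.0849
gripper_force: 0.0
[ 0.54154835 -0.23298111  0.02525019]
side [[278.91714419 136.40799116]
 [283.11207736 155.28893692]
 [283.85997622 158.65514974]]
```

View pics/hov2.png

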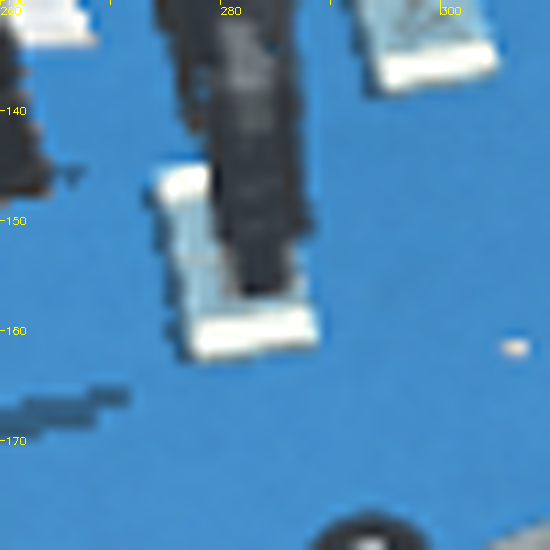

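Side view: the near fingertip is at (283.5,156.7), where the model predicts it, so I trust the side camera. I'll descend in stages.

```bash
python3 jog.py '[[-0.048, 0.072, 0.4, 0, 0, 0], [-0.048, 0.072, 0.8, 0, 0, 0], [-0.048, 0.072, 1.04, 0, 0, 0], [-0.048, 0.072, 1.04, 0, 0, 0]]' 0.085 20;python3 jog.py '[[0, 0, 0.12, 0, 0, 0], [0, 0, 0.26, 0, 0, 0], [0, 0, 0.26, 0, 0, 0]]'
```

```text
t: 3.65
tool_pos: [0.5424, -0.2314, -0.0025]
tool_rot: [3.141, -0.001, 2.947]
ft_force: [-0.5, 0.3, -0.0]
finger_gap: 0.0853
gripper_force: 0.0
t: 4.03
tool_pos: [0.5425, -0.2314, -0.0085]
tool_rot: [3.141, -0.0, 2.947]
ft_force: [1.1, -0.5, 0.6]
finger_gap: 0.0849
gripper_force: 0.0
```

No contact on the way down, so I'll close lengthwise to centre the slide.

```bash
python3 jog.py '[[0, 0, 0, 0, 0, 0], [0, 0, 0, 0, 0, 0], [0, 0, 0, 0, 0, 0], [0, 0, 0, 0, 0, 0]]' 0.07 20
```

```text
t: 4.53
tool_pos: [0.5427, -0.2315, -0.0081]
tool_rot: [-3.141, 0.0, 2.947]
ft_force: [-0.6, 1.2, 3.8]
finger_gap: 0.0751
gripper_force: 24.1
```

To row units: -0.05 m is -2, -0.02 m is -0.8.

```bash
python3 jog.py '[[0, 0, 0, 0, 0, 0], [0, 0, 0, 0, 0, 0], [0, 0, -0.8, 0, 0, 0], [0, 0, -2, 0, 0, 0.15], [0, 0, -2, 0, 0, 0.33]]' 0.085; python3 jog.py '[[0, 0, 0, 0, 0, 0.18], [0, 0, 0, 0, 0, 0.36], [0, 0, 0, 0, 0, 0.54], [0, 0, 0, 0, 0, 0.72], [0, 0, 0, 0, 0, 0.9]]' 0.055; python3 jog.py '[[0, 0, 0, 0, 0, 0.18], [0, 0, 0, 0, 0, 0.341], [0, 0, 0, 0, 0, 0.341], [0, 0, 0, 0, 0, 0.341]]' ; python3 d.py .5427 -.2315 .006 1.376
```

```text
t: 5.15
tool_pos: [0.5436, -0.2321, 0.0437]
tool_rot: [-3.141, 0.004, 2.611]
ft_force: [0.3, -0.9, -0.3]
finger_gap: 0.085
gripper_force: 0.0
t: 5.78
tool_pos: [0.5426, -0.2314, 0.0415]
tool_rot: [-3.141, -0.0, 1.711]
ft_force: [0.9, 0.3, 0.3]
finger_gap: 0.0548
gripper_force: 0.0
t: 6.28
tool_pos: [0.5426, -0.2314, 0.0416]
tool_rot: [-3.141, -0.0, 1.379]
ft_force: [-0.4, -0.4, -0.2]
finger_gap: 0.0548
gripper_force: 0.0
t 6.28 pos [ 0.5426 -0.2314  0.0416] rot [-3.1414e+00 -1.0000e-04  1.3788e+00] F [-0.4 -0.4 -0.2] gap 0.0548
d [-0.      0.0001  0.0356] rv [-0.0002 -0.0001  0.0028]
```

```bash
python3 jog.py '[[0, 0, 0.6, 0, 0, 0.003], [0, 0, 1.2, 0, 0, 0.003], [0, 0, 1.584, 0, 0, 0.003], [0, 0, 1.664, 0, 0, 0.003], [0, 0, 1.664, 0, 0, 0.003]]' 0.055; python3 jog.py '[[0, 0, 0.04, 0, 0, 0], [0, 0, 0.08, 0, 0, 0], [0, 0, 0.08, 0, 0, 0]]' 0.048
```

```text
t: 6.9
tool_pos: [0.5428, -0.2315, 0.0001]
tool_rot: [3.142, 0.0, 1.373]
ft_force: [0.5, -0.7, -0.7]
finger_gap: 0.0554
gripper_force: 0.0
t: 7.28
tool_pos: [0.5427, -0.2315, -0.0018]
tool_rot: [3.141, 0.0, 1.373]
ft_force: [0.5, -0.5, -0.6]
finger_gap: 0.0479
gripper_force: 0.0
```

To row units: -0.08 m is -3.2, -0.06 m is -2.4.

```bash
python3 jog.py '[[0, 0, 0, 0, 0, 0], [0, 0, 0, 0, 0, 0], [0, 0, 0, 0, 0, 0], [0, 0, 0, 0, 0, 0]]' 0.03 50;  python3 jog.py '[[0, 0, -0.4, 0, 0, 0], [0, 0, -1.2, 0, 0, 0], [0, 0, -2.4, 0, 0, 0], [0, 0, -3.2, 0, 0, 0], [0, 0, -3.2, 0, 0, 0]]'; python3 d.py .49 .03 .08 1.666
```

```text
t: 7.78
tool_pos: [0.5432, -0.2319, -0.0007]
tool_rot: [3.14, 0.001, 1.373]
ft_force: [-1.7, 0.1, 8.4]
finger_gap: 0.034
gripper_force: 53.6
t: 8.4
tool_pos: [0.5432, -0.2318, 0.0796]
tool_rot: [3.139, 0.001, 1.373]
ft_force: [0.4, 0.3, -1.2]
finger_gap: 0.0343
gripper_force: 50.2
t 8.4 pos [ 0.5432 -0.2318  0.0796] rot [3.1387e+00 1.2000e-03 1.3729e+00] F [ 0.4  0.3 -1.2] gap 0.0343
d [ 0.2462 -0.1037 -0.001 ] rv [ 0.0027  0.0016 -0.2931]
```

```bash
python3 d.py .509 .033 .10 1.666; python3 jog.py '[[1.6, 0, -0.8, 0, 0, -0.05], [3.6, -0.8, -0.8, 0, 0, -0.12], [5.6, -1.6, -0.8, 0, 0, -0.18], [7.6, -2.4, -0.8, 0, 0, -0.24], [9.2, -2.8, -0.8, 0, 0, -0.293]]';python3 d.py .509 .033 .06 1.666
```

```text
t 8.4 pos [ 0.5432 -0.2318  0.0796] rot [3.1387e+00 1.2000e-03 1.3729e+00] F [ 0.4  0.3 -1.2] gap 0.0343
d [ 0.2529 -0.0856 -0.0209] rv [ 0.0027  0.0016 -0.2931]
t: 9.02
tool_pos: [0.518, 0.0098, 0.0972]
tool_rot: [-3.14, -0.001, 1.668]
ft_force: [0.7, -0.2, -0.1]
finger_gap: 0.0343
gripper_force: 50.2
t 9.03 pos [0.518  0.0098 0.0972] rot [-3.1396e+00 -7.0000e-04  1.6682e+00] F [ 0.7 -0.2 -0.1] gap 0.0343
d [ 0.0239 -0.0066  0.0372] rv [-0.002  -0.0007  0.0022]
```

To row units: 0.037 m is 1.48, 0.024 m is 0.96.

```bash
python3 jog.py '[[0.96, -0.264, 0.4, 0, 0, 0], [0.96, -0.264, 1.48, 0, 0, 0], [0.96, -0.264, 1.48, 0, 0, 0], [0.96, -0.264, 1.48, 0, 0, 0]]';python3 d.py .509 .033 .06 1.666; python3 - <<'E'
from h import *
crop("side",285,170,385,270,6,"bay3")
p=manip.state()["tool_pos"]; r=R.from_euler("z",.095)
for n in["side"]: print(np.round(proj(n,[p+r.apply([a*.018,b*.038,.0007+.006]) for a,b in((-1,-1),(-1,1),(1,1),(1,-1))]),1))
E
```

```text
t: 9.52
tool_pos: [0.5107, 0.0308, 0.0613]
tool_rot: [3.142, 0.0, 1.665]
ft_force: [0.6, -0.0, -0.3]
finger_gap: 0.0337
gripper_force: 50.2
t 9.53 pos [0.5107 0.0308 0.0613] rot [3.1416e+00 1.0000e-04 1.6654e+00] F [ 0.6 -0.  -0.3] gap 0.0337
d [ 0.0024 -0.0015  0.0013] rv [ 0.      0.0001 -0.0006]
[[322.  186.2]
 [335.3 205.1]
 [324.  210.1]
 [311.  190.9]]
```

View pics/bay3.png

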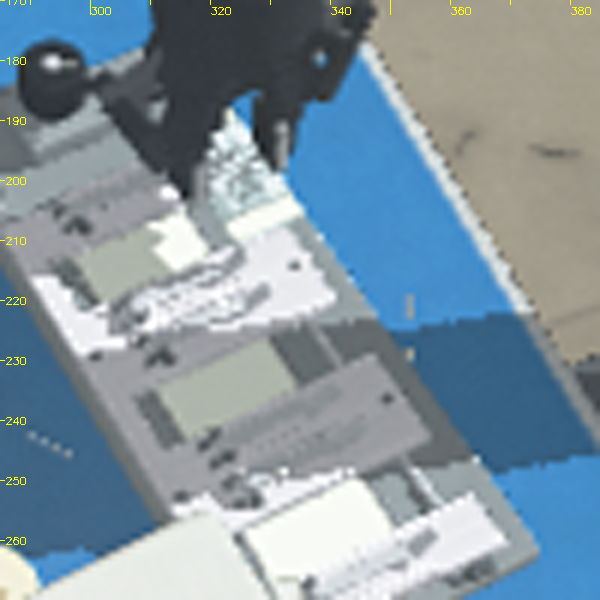

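Side view: the held slide's left end is at (323.8,209.7)/(335.5,204.7), within 0.4 px of prediction. I'll locate the tray's prongs with the side camera.

```bash
python3 - <<'E'
from h import *
r=R.from_euler("z",-.093)
o=np.array([.550,.1206,0])
for nm,uv in dict(p3r0=(324,190),p3r1=(332.4,202.6),p23a=(334,207.6),p23b=(341,219.4),p12a=(347.6,229),p12b=(357.4,240.6),pL0=(364,252),pL1=(370,260.6)).items():
    print(nm,np.round(r.apply(onz("side",uv,.030)-o)*1e3,1))
# edge-refined: mean image sharpened big crop of side0 & sun-lit region
a=cv2.imread("pics/side0.png")[:,:,::-1]
crop("side",310,180,380,268,7,"s7",a)
b=cv2.imread("pics/side0.png")[180:268,310:380]
c=cv2.imread("pics/s7.png"); 
bays=[-.084,0,.084]
def dr(P,col):
    q=(proj("side",o+R.from_euler("z",.093).apply(P))+.5-[310,180])*7
    cv2.polylines(c,[q.astype(int).reshape(-1,1,2)],False,col,1,cv2.LINE_AA)
for y in bays:
    for s in(-.017,.017): dr([[-.066,y+s,.03],[.044,y+s,.03]],(0,0,255))
dr([[-.066,.134,.03],[-.066,-.13,.03]],(0,255,0)); dr([[-.084,.134,.018],[-.084,-.208,.018]],(255,0,255)); dr([[-.084,.134,.018],[.06,.134,.018]],(255,0,255))
c=cv2.resize(c,None,fx=.97,fy=.97); cv2.imwrite("pics/s7.png",c)
E
```

```text
p3r0 [ -78.8 -134.7   30. ]
p3r1 [-77.7 -82.6  30. ]
p23a [-73. -65.  30.]
p23b [-70.  -20.3  30. ]
p12a [-69.9  16.   30. ]
p12b [-74.2  60.6  30. ]
pL0 [-71.1  99.   30. ]
pL1 [-71.2 128.3  30. ]
```

View pics/s7.png

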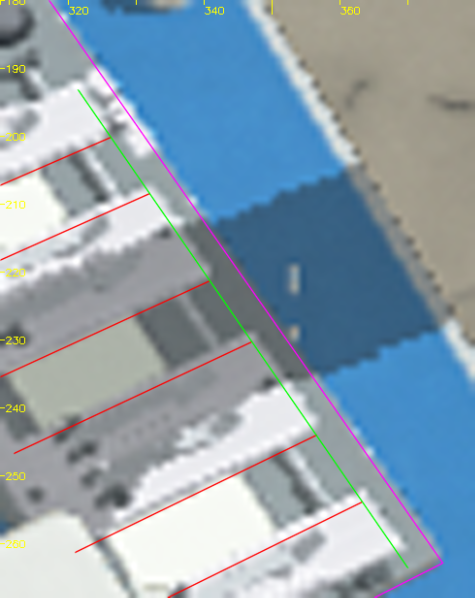

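```bash
sed -i 's#d=r@np.linalg.solve(K,\[uv\[0\],uv\[1\],1.\])#d=r@np.linalg.solve(K,[uv[0]-.42,uv[1]-.42,1.])#' h.py; python3 fit.py | grep -v '^A \[\|^B \['; python3 - <<'E'
from h import *
r=R.from_euler("z",-.095)
for u in((271.25,190),(297.25,186.7),(324.3,185)):
    for z in(.018,.03):
        print(np.round(r.apply(onz("top",u,z)-[.548,.12,0])*1e3,1))
E
```

```text
A top [ 0.5426 -0.2332  0.006 ] yaw -0.17880648963935883 len 0.07695081942225773 0.04125597544596593
A side [ 0.5438 -0.2329  0.006 ] yaw -0.2114591396609294 len 0.07602917788592765 0.03745381706173634
B top [ 0.4539 -0.3161  0.006 ] yaw -0.1474466732296432 len 0.07592087673401224 0.040434125448122075
B side [ 0.4547 -0.3146  0.006 ] yaw -0.1790803717021974 len 0.07753179933329768 0.03754226058096688
knob (array([ 0.5630358 , -0.0639796 ,  0.06735367]), np.float64(0.0019579074043835653)) button (array([ 0.5088231 , -0.07041535,  0.01896631]), np.float64(0.0021429421448658464))
top [0.5457 0.1178 0.0991] [ 0.2  0.7 -1.8 -1.4  1.6  0.8]
  knob,button in reader [-0.00075678 -0.18257808] [-0.05534018 -0.18362117]
side [0.5491 0.1218 0.092 ] [-1.5  2.9 -1.4 -0.2  2.9 -2.7]
  knob,button in reader [-0.00317026 -0.18630486] [-0.05774489 -0.18773465]
both [0.5474 0.1198 0.0955] [-0.7  1.8 -1.6 -0.8  2.3 -1. ]
  knob,button in reader [-0.001972   -0.18443726] [-0.05655138 -0.1856727 ]
[-0.5 79.2 18. ]
[-1.9 77.6 30. ]
[ 2.8 -3.8 18. ]
[ 1.4 -4.6 30. ]
[  0.7 -89.6  18. ]
[ -0.7 -89.6  30. ]
```

```bash
python3 d.py .4987 .0258 .036 1.666
```

```text
t 9.57 pos [0.5108 0.0307 0.0616] rot [3.1408e+00 2.0000e-04 1.6653e+00] F [ 0.7  0.2 -0.8] gap 0.0341
d [-0.0037 -0.0126  0.0256] rv [ 0.0008  0.0002 -0.0007]
```

```bash
python3 jog.py '[[-0.148, -0.504, 0, 0, 0, 0], [-0.148, -0.504, 0.52, 0, 0, 0], [-0.148, -0.504, 1.024, 0, 0, 0], [-0.148, -0.504, 1.024, 0, 0, 0], [-0.148, -0.504, 1.024, 0, 0, 0]]'; python3 jog.py '[[0, 0, 0.08, 0, 0, 0], [0, 0, 0.14, 0, 0, 0], [0, 0, 0.18, 0, 0, 0], [0, 0, 0.18, 0, 0, 0]]'; python3 jog.py '[[0, 0, 0.04, 0, 0, 0], [0, 0, 0.08, 0, 0, 0], [0, 0, 0.08, 0, 0, 0]]'; python3 d.py .4987 .0258 .029 1.666
```

```text
t: 10.2
tool_pos: [0.4984, 0.0262, 0.0354]
tool_rot: [-3.142, -0.0, 1.666]
ft_force: [0.1, 0.2, 0.2]
finger_gap: 0.034
gripper_force: 50.2
t: 10.7
tool_pos: [0.4982, 0.0262, 0.031]
tool_rot: [-3.142, 0.0, 1.666]
ft_force: [-0.3, 0.6, -0.9]
finger_gap: 0.034
gripper_force: 50.2
t: 11.08
tool_pos: [0.4983, 0.0262, 0.0293]
tool_rot: [3.141, 0.0, 1.666]
ft_force: [-1.5, 1.0, 4.4]
finger_gap: 0.0341
gripper_force: 50.7
t 11.07 pos [0.4983 0.0262 0.0293] rot [3.1413e+00 1.0000e-04 1.6658e+00] F [-1.5  1.   4.4] gap 0.0341
d [-0.0004  0.0004  0.0003] rv [ 0.0003  0.0001 -0.0002]
```

The rows are not in the units I measure in: shifts go in units of 25 mm. I convert before sending: 0.008 m is 0.32, 0.005 m is 0.2.

```bash
python3 jog.py '[[0, 0.08, -0.02, 0, 0, 0], [0, 0.2, -0.02, 0, 0, 0], [0, 0.32, -0.02, 0, 0, 0], [0, 0.32, -0.02, 0, 0, 0]]';python3 jog.py '[[0, 0.08, 0, 0, 0, 0], [0, 0.16, 0, 0, 0, 0], [0, 0.16, 0, 0, 0, 0]]'
```

```text
t: 11.58
tool_pos: [0.5065, 0.027, 0.0294]
tool_rot: [3.141, 0.0, 1.666]
ft_force: [-0.4, 0.5, -1.1]
finger_gap: 0.0342
gripper_force: 50.2
t: 11.95
tool_pos: [0.5092, 0.0274, 0.0294]
tool_rot: [-3.139, -0.0, 1.666]
ft_force: [-4.4, -1.1, 2.2]
finger_gap: 0.0341
gripper_force: 50.5
```

```bash
python3 - <<'E'
from h import *
s=manip.state(); print(s["tool_pos"],s["ft_force"],s["ft_torque"],s["tool_rot"])
t=manip.get_image("top");s=manip.get_image("side")
crop("side",290,180,350,235,7,"a",s);crop("top",300,160,350,215,7,"b",t)
A,B=cv2.imread("pics/a.png"),cv2.imread("pics/b.png")
cv2.imwrite("pics/st.png",np.hstack([A,B]))
E
```

```text
[0.5092043  0.02741901 0.02935026] [-4.39571488 -1.14634364  2.19367033] [-0.13401521  0.86976652 -0.01103925] [-3.13904964e+00 -3.41917053e-04  1.66604732e+00]
```

View pics/st.png

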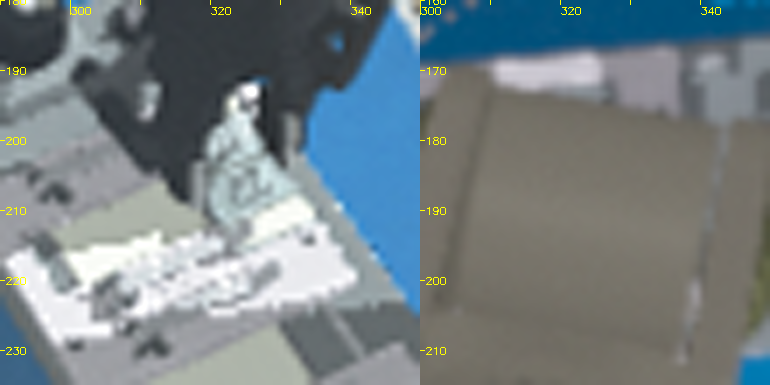

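```bash
cat > t.py <<'E'
from h import *
s=manip.state(); print("  torque",np.round(s["ft_torque"],2),"pos",np.round(s["tool_pos"],4),"yaw",np.round(s["tool_rot"][2],4))
E
python3 jog.py '[[0, 0.08, 0, 0, 0, 0], [0, 0.12, 0, 0, 0, 0], [0, 0.12, 0, 0, 0, 0]]'|grep -v gri; python3 t.py; python3 jog.py '[[0, 0.08, 0, 0, 0, 0], [0, 0.12, 0, 0, 0, 0], [0, 0.12, 0, 0, 0, 0]]'|grep -v gri; python3 t.py
```

```text
t: 12.42
tool_pos: [0.5118, 0.0277, 0.0293]
tool_rot: [-3.138, -0.001, 1.666]
ft_force: [-6.4, -0.2, 3.3]
finger_gap: 0.0338
  torque [-0.16  1.1   0.05] pos [0.5118 0.0277 0.0293] yaw 1.666
t: 12.8
tool_pos: [0.5143, 0.0281, 0.0293]
tool_rot: [-3.137, -0.001, 1.666]
ft_force: [-9.0, -1.9, 5.1]
finger_gap: 0.034
  torque [-0.17  1.42 -0.  ] pos [0.5143 0.0281 0.0293] yaw 1.6661
```

```bash
for i in 1; do python3 jog.py '[[0, 0.08, 0, 0, 0, 0], [0, 0.16, 0, 0, 0, 0], [0, 0.16, 0, 0, 0, 0]]'|grep -v gri; python3 t.py; python3 jog.py '[[0, 0.08, 0, 0, 0, 0], [0, 0.16, 0, 0, 0, 0], [0, 0.16, 0, 0, 0, 0]]'|grep -v gri; python3 t.py; done
```

```text
t: 13.18
tool_pos: [0.5196, 0.0284, 0.0293]
tool_rot: [-3.14, -0.0, 1.666]
ft_force: [-4.0, 0.4, 1.5]
finger_gap: 0.0341
  torque [0.01 0.7  0.04] pos [0.5196 0.0284 0.0293] yaw 1.6659
t: 13.55
tool_pos: [0.5244, 0.0287, 0.0294]
tool_rot: [3.141, -0.0, 1.666]
ft_force: [-1.4, 0.8, -1.9]
finger_gap: 0.0346
  torque [0.02 0.37 0.01] pos [0.5244 0.0287 0.0294] yaw 1.6658
```

To row units: 0.015 m is 0.6, 0.01 m is 0.4.

```bash
python3 jog.py '[[0, 0.2, 0, 0, 0, 0], [0, 0.4, 0, 0, 0, 0], [0, 0.6, 0, 0, 0, 0], [0, 0.6, 0, 0, 0, 0]]'|grep -v gri; python3 t.py; python3 jog.py '[[0, 0.16, 0, 0, 0, 0], [0, 0.32, 0, 0, 0, 0], [0, 0.4, 0, 0, 0, 0], [0, 0.4, 0, 0, 0, 0]]'|grep -v gri; python3 t.py
```

```text
t: 14.05
tool_pos: [0.5402, 0.0301, 0.0294]
tool_rot: [3.139, 0.0, 1.666]
ft_force: [0.7, 1.5, -5.0]
finger_gap: 0.0343
  torque [ 0.12 -0.34  0.04] pos [0.5402 0.0301 0.0294] yaw 1.6657
t: 14.55
tool_pos: [0.5495, 0.031, 0.0294]
tool_rot: [3.141, 0.0, 1.666]
ft_force: [0.9, 0.2, -5.9]
finger_gap: 0.034
  torque [ 0.09 -0.13 -0.03] pos [0.5495 0.031  0.0294] yaw 1.6657
```

To row units: 0.004 m is 0.16, 0.002 m is 0.08.

```bash
python3 jog.py '[[0, 0.08, 0, 0, 0, 0], [0, 0.16, 0, 0, 0, 0], [0, 0.16, 0, 0, 0, 0]]'|grep -v gri; python3 t.py; python3 jog.py '[[0, 0.08, 0, 0, 0, 0], [0, 0.16, 0, 0, 0, 0], [0, 0.16, 0, 0, 0, 0]]'|grep -v gri; python3 t.py;
```

```text
t: 14.92
tool_pos: [0.5538, 0.0313, 0.03]
tool_rot: [3.14, 0.0, 1.666]
ft_force: [0.0, -0.1, -0.9]
finger_gap: 0.0341
  torque [-0.01  0.   -0.05] pos [0.5538 0.0313 0.03  ] yaw 1.6658
t: 15.3
tool_pos: [0.5554, 0.0317, 0.0294]
tool_rot: [-3.137, -0.0, 1.666]
ft_force: [-6.9, -2.5, 3.3]
finger_gap: 0.0345
  torque [-0.34  1.27 -0.11] pos [0.5554 0.0317 0.0294] yaw 1.6659
```

To row units: 0.002 m is 0.08.

```bash
python3 jog.py '[[0, 0.08, 0, 0, 0, 0], [0, 0.08, 0, 0, 0, 0]]'|grep -v gri; python3 t.py; python3 jog.py '[[0, 0, 0, 0, 0, 0], [0, 0, 0, 0, 0, 0], [0, -0.08, 0, 0, 0, 0]]' 0.043|grep -v gri; python3 jog.py '[[0, 0.08, 0, 0, 0, 0], [0, 0.16, 0, 0, 0, 0], [0, 0.24, 0, 0, 0, 0], [0, 0.24, 0, 0, 0, 0]]'; python3 t.py
```

```text
t: 15.55
tool_pos: [0.5555, 0.0317, 0.0293]
tool_rot: [-3.133, -0.0, 1.666]
ft_force: [-16.3, -4.3, 9.2]
finger_gap: 0.0341
  torque [-0.69  2.54 -0.15] pos [0.5555 0.0317 0.0293] yaw 1.6662
t: 15.92
tool_pos: [0.5576, 0.0318, 0.0296]
tool_rot: [3.14, 0.0, 1.666]
ft_force: [0.4, 0.0, 0.2]
finger_gap: 0.043
t: 16.42
tool_pos: [0.5592, 0.0321, 0.0292]
tool_rot: [-3.132, -0.0, 1.667]
ft_force: [-17.3, -4.3, 10.8]
finger_gap: 0.0429
gripper_force: 8.7
  torque [-0.83  3.09  0.09] pos [0.5592 0.0321 0.0292] yaw 1.6668
```

To row units: -0.1 m is -4, -0.07 m is -2.8.

```bash
python3 jog.py '[[0, -0.26, 0, 0, 0, 0], [0, -0.26, 0, 0, 0, 0], [0, -0.26, -1.2, 0, 0, 0], [0, -0.26, -2.8, 0, 0, 0], [0, -0.26, -4, 0, 0, 0]]'|grep -v gri; python3 d.py .4533 -.3139 .13 2.979
```

```text
t: 17.05
tool_pos: [0.5573, 0.0317, 0.1312]
tool_rot: [3.139, 0.0, 1.666]
ft_force: [0.6, 0.9, -0.1]
finger_gap: 0.043
t 17.05 pos [0.5573 0.0317 0.1312] rot [3.1392e+00 4.0000e-04 1.6658e+00] F [ 0.6  0.9 -0.1] gap 0.043
d [-0.3342 -0.1364  0.0011] rv [ 0.0017  0.0019 -1.3132]
```

To row units: -0.25 m is -10, -0.2 m is -8.

```bash
python3 jog.py '[[-2, -0.8, 0, 0, 0, -0.18], [-4, -1.6, 0, 0, 0, -0.36], [-6, -2.4, 0, 0, 0, -0.54], [-8, -3.2, 0, 0, 0, -0.72], [-10, -4, 0, 0, 0, -0.9]]' 0.085|grep -v gri; python3 d.py .4533 -.3139 .09 2.979
```

```text
t: 17.68
tool_pos: [0.4819, -0.2248, 0.1297]
tool_rot: [3.141, 0.001, 2.545]
ft_force: [0.3, 0.4, 0.4]
finger_gap: 0.0846
t 17.68 pos [ 0.4819 -0.2248  0.1297] rot [3.1415e+00 1.4000e-03 2.5453e+00] F [0.3 0.4 0.4] gap 0.0846
d [-0.0263 -0.0898  0.0397] rv [-2.000e-04  1.400e-03 -4.337e-01]
```

```bash
python3 jog.py '[[-0.36, -1.2, 0, 0, 0, -0.15], [-0.72, -2.4, 0.4, 0, 0, -0.3], [-1.052, -3.592, 1.2, 0, 0, -0.43], [-1.052, -3.592, 1.6, 0, 0, -0.43], [-1.052, -3.592, 1.6, 0, 0, -0.43]]' 0.085|grep -v gri; python3 d.py .4533 -.3139 -.0025 2.979; python3 - <<'E'
from h import *
s=manip.get_image("side");t=manip.get_image("top")
crop("side",275,110,325,165,7,"a",s);crop("side",290,170,350,225,7,"b",s)
A,B=cv2.imread("pics/a.png"),cv2.imread("pics/b.png")
cv2.imwrite("pics/b2.png",np.hstack([A,B]))
E
```

```text
t: 18.3
tool_pos: [0.4529, -0.3112, 0.089]
tool_rot: [3.141, -0.001, 2.968]
ft_force: [0.4, 0.1, -0.2]
finger_gap: 0.0852
t 18.3 pos [ 0.4529 -0.3112  0.089 ] rot [ 3.1406e+00 -8.0000e-04  2.9679e+00] F [ 0.4  0.1 -0.2] gap 0.0852
d [-0.0009 -0.0027  0.0915] rv [ 0.001  -0.0008 -0.0111]
```

View pics/b2.png

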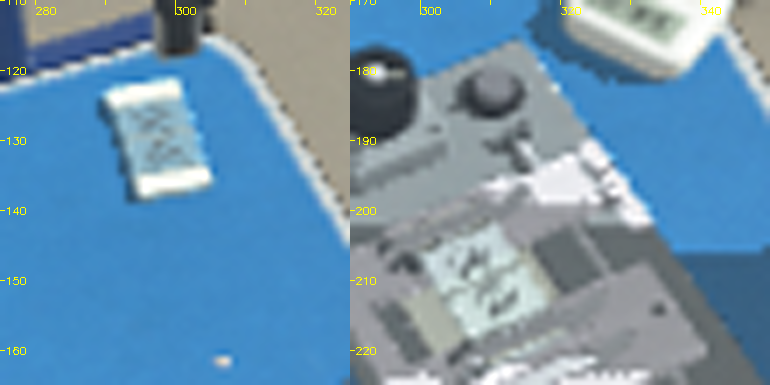

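Slide B hasn't moved: corners at about (290,123) and (294,138). Slide A sits in the right bay. Same procedure for B.

To row units: 0.0915 m is 3.66, 0.085 m is 3.4.

```bash
python3 jog.py '[[-0.036, -0.108, 1.2, 0, 0, -0.011], [-0.036, -0.108, 2.4, 0, 0, -0.011], [-0.036, -0.108, 3.4, 0, 0, -0.011], [-0.036, -0.108, 3.66, 0, 0, -0.011], [-0.036, -0.108, 3.66, 0, 0, -0.011]]' 0.085 20;python3 jog.py '[[0, 0, 0.12, 0, 0, 0], [0, 0, 0.24, 0, 0, 0], [0, 0, 0.24, 0, 0, 0]]'; python3 d.py .4533 -.3139 -.0085 2.979
```

```text
t: 19.02
tool_pos: [0.4537, -0.3145, -0.0013]
tool_rot: [-3.141, 0.001, 2.981]
ft_force: [0.2, 0.1, -0.1]
finger_gap: 0.0848
gripper_force: 0.0
t: 19.4
tool_pos: [0.4532, -0.3146, -0.0079]
tool_rot: [-3.142, 0.0, 2.98]
ft_force: [-0.1, 0.4, -0.6]
finger_gap: 0.0851
gripper_force: 0.0
t 19.4 pos [ 0.4532 -0.3146 -0.0079] rot [-3.1415e+00  1.0000e-04  2.9803e+00] F [-0.1  0.4 -0.6] gap 0.0851
d [0.     0.0007 0.0006] rv [-0.0001  0.0001  0.0013]
```

```bash
python3 jog.py '[[0, 0, 0, 0, 0, 0], [0, 0, 0, 0, 0, 0], [0, 0, 0, 0, 0, 0], [0, 0, 0, 0, 0, 0]]' 0.07 20; python3 d.py .4533 -.3139 -.0085 2.979
```

```text
t: 19.9
tool_pos: [0.4533, -0.3147, -0.0077]
tool_rot: [-3.141, 0.0, 2.98]
ft_force: [-1.9, 0.6, 5.4]
finger_gap: 0.0755
gripper_force: 23.7
t 19.9 pos [ 0.4533 -0.3147 -0.0077] rot [-3.1413e+00  3.0000e-04  2.9804e+00] F [-1.9  0.6  5.4] gap 0.0755
d [0.0001 0.0008 0.0008] rv [-0.0003  0.0003  0.0014]
```

Gripped and centred. Release, lift, turn 90°.

To row units: -0.05 m is -2, -0.02 m is -0.8.

```bash
python3 jog.py '[[0, 0, 0, 0, 0, 0], [0, 0, 0, 0, 0, 0], [0, 0, -0.8, 0, 0, 0], [0, 0, -2, 0, 0, 0.15], [0, 0, -2, 0, 0, 0.33]]' 0.085|grep gap; python3 jog.py '[[0, 0, 0, 0, 0, 0.18], [0, 0, 0, 0, 0, 0.36], [0, 0, 0, 0, 0, 0.54], [0, 0, 0, 0, 0, 0.72], [0, 0, 0, 0, 0, 0.9]]' 0.055|grep gap; python3 jog.py '[[0, 0, 0, 0, 0, 0.18], [0, 0, 0, 0, 0, 0.341], [0, 0, 0, 0, 0, 0.341], [0, 0, 0, 0, 0, 0.341]]'|grep gap ; python3 d.py .4533 -.3147 -.0018 1.4095
```

```text
finger_gap: 0.0853
finger_gap: 0.0551
finger_gap: 0.0551
t 21.65 pos [ 0.4532 -0.3146  0.0419] rot [-3.1415e+00 -1.0000e-04  1.4125e+00] F [ 1.5 -0.4 -0.1] gap 0.0551
d [-0.0001  0.0001  0.0437] rv [-0.0001 -0.0001  0.003 ]
```

```bash
python3 jog.py '[[0, 0, 0.6, 0, 0, 0.003], [0, 0, 1.2, 0, 0, 0.003], [0, 0, 1.584, 0, 0, 0.003], [0, 0, 1.68, 0, 0, 0.003], [0, 0, 1.68, 0, 0, 0.003]]' 0.055; python3 jog.py '[[0, 0, 0.04, 0, 0, 0], [0, 0, 0.068, 0, 0, 0], [0, 0, 0.068, 0, 0, 0]]' 0.048
```

```text
t: 22.28
tool_pos: [0.4532, -0.3147, -0.0001]
tool_rot: [-3.142, 0.0, 1.407]
ft_force: [0.5, 0.4, -0.5]
finger_gap: 0.055
gripper_force: 0.0
t: 22.65
tool_pos: [0.4532, -0.3146, -0.0016]
tool_rot: [3.141, 0.0, 1.406]
ft_force: [-0.0, 0.2, 0.2]
finger_gap: 0.048
gripper_force: 0.0
```

To row units: -0.1 m is -4, -0.06 m is -2.4.

```bash
python3 jog.py '[[0, 0, 0, 0, 0, 0], [0, 0, 0, 0, 0, 0], [0, 0, 0, 0, 0, 0], [0, 0, 0, 0, 0, 0]]' 0.03 50;  python3 jog.py '[[0, 0, -0.4, 0, 0, 0], [0, 0, -1.2, 0, 0, 0], [0, 0, -2.4, 0, 0, 0], [0, 0, -4, 0, 0, 0], [0, 0, -4, 0, 0, 0]]'; python3 d.py .49 .11 .1 1.666
```

```text
t: 23.15
tool_pos: [0.4536, -0.315, -0.0007]
tool_rot: [3.14, 0.001, 1.406]
ft_force: [-0.1, 0.9, 8.8]
finger_gap: 0.0341
gripper_force: 53.8
t: 23.78
tool_pos: [0.4542, -0.3155, 0.1013]
tool_rot: [3.137, 0.004, 1.407]
ft_force: [0.1, -0.3, -0.5]
finger_gap: 0.0343
gripper_force: 50.2
t 23.77 pos [ 0.4542 -0.3155  0.1013] rot [3.1369 0.0036 1.4066] F [ 0.1 -0.3 -0.5] gap 0.0343
d [ 4.256e-01 -3.420e-02 -4.000e-04] rv [ 0.0042  0.0042 -0.2594]
```

To row units: -0.008 m is -0.32, 0.29 m is 11.6.

```bash
python3 jog.py '[[2, -0.16, 0, 0, 0, -0.05], [4.4, -0.32, 0, 0, 0, -0.1], [6.8, -0.52, 0, 0, 0, -0.15], [9.2, -0.72, 0, 0, 0, -0.2], [11.6, -0.92, 0, 0, 0, -0.259]]'|grep gap; python3 jog.py '[[1.6, 0.8, 0, 0, 0, 0], [3.2, 1.2, 0, 0, 0, 0], [4, 1.2, 0, 0, 0, 0], [4, 1.2, 0, 0, 0, 0]]'|grep gap;  python3 d.py .4898 .1098 .036 1.666
```

```text
finger_gap: 0.0344
finger_gap: 0.0342
t 24.9 pos [0.4977 0.0787 0.0976] rot [-3.1401e+00 -3.0000e-04  1.6677e+00] F [-0.7 -0.1 -0.9] gap 0.0342
d [ 0.0317 -0.0048  0.0617] rv [-0.0015 -0.0003  0.0017]
```

To row units: 0.0617 m is 2.468, 0.055 m is 2.2.

```bash
python3 jog.py '[[1.268, -0.192, 0, 0, 0, 0.002], [1.268, -0.192, 1.2, 0, 0, 0.002], [1.268, -0.192, 2.2, 0, 0, 0.002], [1.268, -0.192, 2.468, 0, 0, 0.002], [1.268, -0.192, 2.468, 0, 0, 0.002]]'|grep gap;  python3 d.py .4898 .1098 .0293 1.666
```

```text
finger_gap: 0.034
t 25.52 pos [0.4908 0.1081 0.0366] rot [-3.1412  0.      1.6626] F [-0.4 -1.4 -0.6] gap 0.034
d [ 0.0017 -0.0008  0.0073] rv [-0.0004  0.     -0.0034]
```

To row units: 0.0075 m is 0.3, 0.007 m is 0.28.

```bash
python3 jog.py '[[0.068, -0.032, 0.12, 0, 0, -0.003], [0.068, -0.032, 0.22, 0, 0, -0.003], [0.068, -0.032, 0.28, 0, 0, -0.003], [0.068, -0.032, 0.3, 0, 0, -0.003], [0.068, -0.032, 0.3, 0, 0, -0.003]]'; python3 d.py .4898 .1098 .0293 1.666
```

```text
t: 26.15
tool_pos: [0.4897, 0.1104, 0.0293]
tool_rot: [3.141, 0.0, 1.666]
ft_force: [-1.9, -0.0, 3.1]
finger_gap: 0.0342
gripper_force: 50.5
t 26.15 pos [0.4897 0.1104 0.0293] rot [3.1413 0.     1.6665] F [-1.9 -0.   3.1] gap 0.0342
d [-0.0006  0.      0.    ] rv [0.0003 0.     0.0005]
```

To row units: 0.008 m is 0.32, 0.005 m is 0.2.

```bash
python3 jog.py '[[-0.024, 0.08, -0.012, 0, 0, 0], [-0.024, 0.2, -0.012, 0, 0, 0], [-0.024, 0.32, -0.012, 0, 0, 0], [-0.024, 0.32, -0.012, 0, 0, 0]]'|grep -v gri; python3 t.py; python3 jog.py '[[0, 0.08, 0, 0, 0, 0], [0, 0.16, 0, 0, 0, 0], [0, 0.16, 0, 0, 0, 0]]'|grep -v gri; python3 t.py
```

```text
t: 26.65
tool_pos: [0.498, 0.1105, 0.0293]
tool_rot: [3.141, 0.0, 1.666]
ft_force: [0.3, -0.3, 0.3]
finger_gap: 0.0344
  torque [ 0.01 -0.1  -0.02] pos [0.498  0.1105 0.0293] yaw 1.6664
t: 27.02
tool_pos: [0.5008, 0.1109, 0.0293]
tool_rot: [-3.139, -0.0, 1.667]
ft_force: [-5.2, -0.6, 3.5]
finger_gap: 0.034
  torque [-0.09  0.79  0.01] pos [0.5008 0.1109 0.0293] yaw 1.6666
```

Same signature as the first slide: symmetric contact and no yaw torque. Continue pushing.

```bash
python3 jog.py '[[0, 0.08, 0, 0, 0, 0], [0, 0.16, 0, 0, 0, 0], [0, 0.24, 0, 0, 0, 0], [0, 0.24, 0, 0, 0, 0]]'|grep -v gri; python3 t.py; python3 jog.py '[[0, 0.08, 0, 0, 0, 0], [0, 0.16, 0, 0, 0, 0], [0, 0.24, 0, 0, 0, 0], [0, 0.32, 0, 0, 0, 0]]'|grep -v gri; python3 t.py
```

```text
t: 27.52
tool_pos: [0.5061, 0.1116, 0.0293]
tool_rot: [-3.138, -0.0, 1.667]
ft_force: [-8.4, -0.8, 6.4]
finger_gap: 0.0342
  torque [-0.16  1.28  0.  ] pos [0.5061 0.1116 0.0293] yaw 1.6667
t: 28.02
tool_pos: [0.5147, 0.1123, 0.0293]
tool_rot: [-3.139, -0.0, 1.667]
ft_force: [-5.4, -0.8, 3.9]
finger_gap: 0.0342
  torque [-0.07  0.89 -0.01] pos [0.5147 0.1123 0.0293] yaw 1.6666
```

```bash
python3 jog.py '[[0, 0.2, 0, 0, 0, 0], [0, 0.4, 0, 0, 0, 0], [0, 0.6, 0, 0, 0, 0], [0, 0.8, 0, 0, 0, 0], [0, 0.8, 0, 0, 0, 0]]'|grep -v gri; python3 t.py; python3 jog.py '[[0, 0.08, 0, 0, 0, 0], [0, 0.16, 0, 0, 0, 0], [0, 0.24, 0, 0, 0, 0], [0, 0.24, 0, 0, 0, 0]]'|grep -v gri; python3 t.py
```

```text
t: 28.65
tool_pos: [0.5355, 0.1143, 0.0293]
tool_rot: [-3.142, -0.0, 1.666]
ft_force: [-2.4, 1.0, 1.0]
finger_gap: 0.0342
  torque [0.08 0.33 0.04] pos [0.5355 0.1143 0.0293] yaw 1.6664
t: 29.15
tool_pos: [0.5413, 0.1147, 0.0294]
tool_rot: [-3.141, -0.0, 1.666]
ft_force: [-4.0, 0.3, 2.7]
finger_gap: 0.0344
  torque [-0.05  0.54  0.01] pos [0.5413 0.1147 0.0294] yaw 1.6664
```

To row units: 0.004 m is 0.16, 0.002 m is 0.08.

```bash
python3 jog.py '[[0, 0.08, 0, 0, 0, 0], [0, 0.16, 0, 0, 0, 0], [0, 0.16, 0, 0, 0, 0]]'|grep -v gri; python3 t.py; python3 jog.py '[[0, 0.08, 0, 0, 0, 0], [0, 0.16, 0, 0, 0, 0], [0, 0.2, 0, 0, 0, 0], [0, 0.2, 0, 0, 0, 0]]'|grep -v gri; python3 t.py
```

```text
t: 29.52
tool_pos: [0.5463, 0.1151, 0.0294]
tool_rot: [3.14, 0.0, 1.666]
ft_force: [0.3, 0.4, -0.2]
finger_gap: 0.0342
  torque [-0.   -0.01 -0.  ] pos [0.5463 0.1151 0.0294] yaw 1.6663
t: 30.02
tool_pos: [0.5474, 0.1154, 0.0293]
tool_rot: [-3.134, -0.0, 1.666]
ft_force: [-14.5, -3.6, 10.2]
finger_gap: 0.0342
  torque [-0.45  2.24 -0.36] pos [0.5474 0.1154 0.0293] yaw 1.6662
```

To row units: -0.003 m is -0.12.

```bash
python3 jog.py '[[0, 0, 0, 0, 0, 0], [0, 0, 0, 0, 0, 0], [0, -0.12, 0, 0, 0, 0]]' 0.043|grep -v gri; python3 jog.py '[[0, 0.08, 0, 0, 0, 0], [0, 0.16, 0, 0, 0, 0], [0, 0.24, 0, 0, 0, 0], [0, 0.28, 0, 0, 0, 0], [0, 0.28, 0, 0, 0, 0]]'; python3 t.py
```

```text
t: 30.4
tool_pos: [0.5479, 0.1153, 0.0294]
tool_rot: [3.14, 0.0, 1.666]
ft_force: [0.1, 0.1, 0.2]
finger_gap: 0.0428
t: 31.02
tool_pos: [0.5511, 0.1157, 0.0291]
tool_rot: [-3.133, 0.0, 1.667]
ft_force: [-12.7, -4.0, 9.7]
finger_gap: 0.0429
gripper_force: 7.0
  torque [-0.56  2.5   0.03] pos [0.5511 0.1157 0.0291] yaw 1.667
```

To row units: -0.03 m is -1.2, -0.12 m is -4.8.

```bash
python3 jog.py '[[0, -0.28, 0, 0, 0, 0], [0, -0.28, 0, 0, 0, 0], [0, -0.28, -1.2, 0, 0, 0], [0, -0.28, -2.8, 0, 0, 0], [0, -0.28, -4.8, 0, 0, 0]]'|grep -v gri; python3 jog.py '[[2, -1.2, 0, 0, 0, 0], [4, -2.4, 0, 0, 0, 0], [6, -3.6, 0, 0, 0, 0], [8, -4.8, 0, 0, 0, 0], [10, -6, 0, 0, 0, 0]]'|grep -v gri; python3 - <<'E'
from h import *
t=manip.get_image("top").astype(float)
for i in range(5): t+=manip.get_image("top")
t/=6; np.save("top1.npy",t)
s=manip.get_image("side"); cv2.imwrite("pics/side1.png",s[:,:,::-1])
u=t.astype(np.uint8)
crop("top",318,200,352,217,16,"a",u);crop("side",318,178,340,200,16,"b",s)
crop("top",270,165,340,200,6,"c",u);crop("side",290,190,350,240,6,"d",s)
A,B,C,D=[cv2.imread(f"pics/{k}.png") for k in"abcd"]
o=np.zeros((600,800,3),np.uint8)
o[:272,:544]=A; o[280:490,:420]=C; o[280:580,430:790]=D; o[:248,550:798]=B[:248,:248]
cv2.imwrite("pics/comp.png",o)
E
```

```text
t: 31.65
tool_pos: [0.5475, 0.1153, 0.1502]
tool_rot: [-3.141, -0.0, 1.666]
ft_force: [0.7, 0.1, -0.7]
finger_gap: 0.0427
t: 32.28
tool_pos: [0.3735, 0.3515, 0.1497]
tool_rot: [3.14, -0.001, 1.666]
ft_force: [-0.0, 0.8, 0.3]
finger_gap: 0.0434
```

View pics/comp.png

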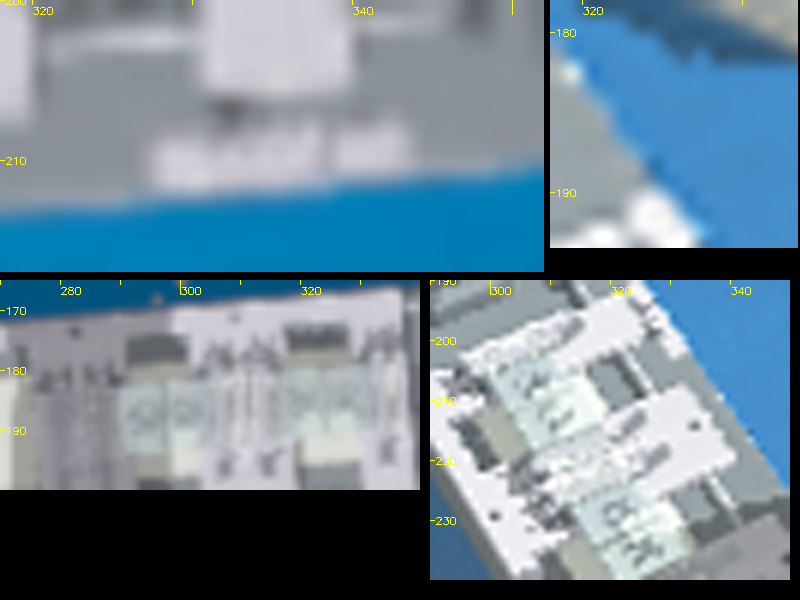

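Top crop: pointer tip at about (332.5,206.7), and the long mark is a full-height dark gap at about (338.6,208.5). Both slides lie home. I'll measure both at subpixel level.

```bash
cat > mark.py <<'E'
from h import *
import sys
def prof(t,n,z,xs,ys,o,psi=.0955):
    # mean blueless-brightness along reader y, over several reader x lines (true pixel coords)
    r=R.from_euler("z",psi); out=[]
    for x in xs:
        P=proj(n,[o+r.apply([x,y,z]) for y in ys]).astype(np.float32)
        out.append(cv2.remap(t.astype(np.float32),P[:,0][None],P[:,1][None],cv2.INTER_CUBIC)[0,:,0])
    return np.array(out)
if __name__=="__main__":
    t=np.load(sys.argv[1]); o=np.array([.5474,.1198,0]); ys=np.arange(-.085,-.145,-.0015)
    xs=np.arange(-.062,-.085,-.002)
    p=prof(t,"top",.018,xs,ys,o)
    print("y     "," ".join(f"{-y*1e3:4.0f}" for y in ys))
    for x,l in zip(xs,p): print(f"{x*1e3:5.0f} "," ".join(f"{v:4.0f}" for v in l))
E
python3 mark.py top1.npy
```

```text
y        85   87   88   90   91   93   94   96   97   99  100  102  103  105  106  108  109  111  112  114  115  117  118  120  121  123  124  126  127  129  130  132  133  135  136  138  139  141  142  144
  -62   138  138  137  137  137  136  136  136  137  136  140  152  168  190  205  214  209  207  207  207  207  209  210  210  209  208  208  208  210  210  211  203  176  146  132  136  137  138  138  138
  -64   138  138  139  139  139  139  139  138  138  137  140  148  161  180  195  203  203  203  203  204  205  208  211  212  209  206  205  204  205  205  206  199  175  151  138  138  137  138  138  138
  -66   139  139  139  140  140  140  140  139  139  138  139  142  146  154  161  167  170  177  182  187  194  200  206  208  205  201  200  198  197  195  192  183  166  147  139  139  137  138  138  138
  -68   139  139  140  140  141  141  140  140  140  140  139  138  134  128  123  120  122  132  142  152  161  169  173  175  175  173  172  172  172  169  167  160  149  140  137  138  138  139  138  138
  -70   139  139  140  140  141  141  141  140  140  139  139  13
[... 890 characters left out ...]
 200  203  201  187  175  181  193  198  197  197  198  199  200  193  180  163
  -80   140  140  139  146  156  173  191  205  209  209  210  209  205  202  202  204  203  199  199  203  205  202  202  205  206  202  194  182  176  186  202  206  204  205  204  203  202  193  182  165
  -82   142  142  139  146  156  174  191  207  211  211  214  214  209  204  202  201  200  199  199  200  200  201  201  202  200  198  189  177  174  187  202  207  206  206  205  202  199  190  181  166
  -84   150  143  136  134  141  151  161  173  178  181  190  191  187  180  182  184  183  185  186  189  192  194  192  189  183  180  173  164  159  163  168  170  170  174  174  174  174  170  166  159
```

To row units: -0.15 m is -6, 0.06 m is 2.4.

```bash
python3 jog.py '[[-2, 0.8, 0, 0, 0, -0.18], [-4, 1.6, 0, 0, 0, -0.36], [-6, 2.4, 0, 0, 0, -0.54], [-8, 3.2, 0, 0, 0, -0.72], [-10, 4, 0, 0, 0, -0.9]]' 0.06|grep -v gri; python3 d.py .563 -.064 .12 3.24
```

```text
t: 33.25
tool_pos: [0.4968, 0.112, 0.1495]
tool_rot: [3.141, 0.0, 2.519]
ft_force: [1.0, 0.6, 0.1]
finger_gap: 0.06
t 33.25 pos [0.4968 0.112  0.1495] rot [3.1413e+00 4.0000e-04 2.5189e+00] F [1.  0.6 0.1] gap 0.06
d [-0.1564 -0.1044  0.0295] rv [ 2.000e-04  5.000e-04 -7.211e-01]
```

To row units: -0.1564 m is -6.256, -0.12 m is -4.8.

```bash
python3 jog.py '[[-1.6, -1.04, 0.28, 0, 0, -0.18], [-3.2, -2.08, 0.56, 0, 0, -0.36], [-4.8, -3.2, 0.88, 0, 0, -0.54], [-6.256, -4.176, 1.18, 0, 0, -0.721], [-6.256, -4.176, 1.18, 0, 0, -0.721]]' 0.06|grep -v gri; python3 d.py .563 -.064 .042 3.24
```

```text
t: 33.88
tool_pos: [0.5617, -0.0652, 0.119]
tool_rot: [-3.141, -0.001, -3.051]
ft_force: [-0.3, 0.5, -0.7]
finger_gap: 0.0599
t 33.88 pos [ 0.5617 -0.0652  0.119 ] rot [-3.1415e+00 -6.0000e-04 -3.0512e+00] F [-0.3  0.5 -0.7] gap 0.0599
d [-0.0015  0.0011  0.077 ] rv [-0.0001 -0.0006 -0.0081]
```

Descend with force checks, then a soft grip to find the knob's centre.

```bash
python3 jog.py '[[-0.06, 0.044, 0.8, 0, 0, -0.008], [-0.06, 0.044, 1.8, 0, 0, -0.008], [-0.06, 0.044, 2.6, 0, 0, -0.008], [-0.06, 0.044, 3, 0, 0, -0.008], [-0.06, 0.044, 3, 0, 0, -0.008]]' 0.06 20|grep -v gri; python3 jog.py '[[0, 0, 0, 0, 0, 0], [0, 0, 0, 0, 0, 0], [0, 0, 0, 0, 0, 0], [0, 0, 0, 0, 0, 0]]' 0.025 20; python3 d.py .563 -.064 .042 3.24
```

```text
t: 34.5
tool_pos: [0.5625, -0.06, 0.0448]
tool_rot: [3.141, -0.001, -3.04]
ft_force: [0.2, -0.1, 1.1]
finger_gap: 0.0599
t: 35.0
tool_pos: [0.5642, -0.0633, 0.0467]
tool_rot: [-3.135, 0.004, -3.039]
ft_force: [-0.0, -14.9, 2.7]
finger_gap: 0.0332
gripper_force: 24.0
t 35.0 pos [ 0.5642 -0.0633  0.0467] rot [-3.1352  0.0041 -3.0391] F [ -0.  -14.9   2.7] gap 0.0332
d [ 0.0013 -0.0006  0.0047] rv [-0.0064  0.0042  0.0041]
```

To row units: -0.0038 m is -0.152, -0.002 m is -0.08.

```bash
python3 jog.py '[[0, -0.08, 0, 0, 0, 0], [0, -0.152, 0.04, 0, 0, 0], [0, -0.152, 0.04, 0, 0, 0]]'; python3 t.py; python3 jog.py '[[0, 0, 0, 0, 0, 0], [0, 0, 0, 0, 0, 0]]' - 40; python3 jog.py '[[0, 0, 0, 0, 0, 0.18], [0, 0, 0, 0, 0, 0.36], [0, 0, 0, 0, 0, 0.54], [0, 0, 0, 0, 0, 0.72], [0, 0, 0, 0, 0, 0.9]]'; python3 t.py
```

```text
t: 35.38
tool_pos: [0.5643, -0.0636, 0.0466]
tool_rot: [-3.141, 0.004, -3.039]
ft_force: [-1.9, 3.5, 15.6]
finger_gap: 0.0333
gripper_force: 24.8
  torque [0.67 0.34 0.02] pos [ 0.5643 -0.0636  0.0466] yaw -3.039
t: 35.62
tool_pos: [0.5643, -0.0636, 0.0467]
tool_rot: [-3.141, 0.005, -3.039]
ft_force: [-2.7, 3.5, 16.0]
finger_gap: 0.0329
gripper_force: 38.3
t: 36.25
tool_pos: [0.5643, -0.0636, 0.0467]
tool_rot: [3.139, 0.004, 2.339]
ft_force: [-1.8, 4.0, 17.0]
finger_gap: 0.0331
gripper_force: 38.4
  torque [0.58 0.44 0.06] pos [ 0.5643 -0.0636  0.0467] yaw 2.3385
```

To row units: -0.003 m is -0.12.

```bash
python3 jog.py '[[0, 0, -0.12, 0, 0, 0.18], [0, 0, -0.12, 0, 0, 0.36], [0, 0, -0.12, 0, 0, 0.54], [0, 0, -0.12, 0, 0, 0.72], [0, 0, -0.12, 0, 0, 0.9]]' |grep -v gri; python3 t.py;python3 jog.py '[[0, 0, 0, 0, 0, 0.18], [0, 0, 0, 0, 0, 0.36], [0, 0, 0, 0, 0, 0.54], [0, 0, 0, 0, 0, 0.72], [0, 0, 0, 0, 0, 0.9]]' |grep -v gri; python3 t.py
```

```text
t: 36.88
tool_pos: [0.5642, -0.0635, 0.047]
tool_rot: [3.139, -0.001, 1.438]
ft_force: [6.0, 2.6, -9.3]
finger_gap: 0.0322
  torque [ 0.29 -1.1   0.03] pos [ 0.5642 -0.0635  0.047 ] yaw 1.4382
t: 37.5
tool_pos: [0.5643, -0.0635, 0.047]
tool_rot: [3.14, -0.003, 0.538]
ft_force: [7.3, 1.8, -9.0]
finger_gap: 0.0325
  torque [ 0.31 -1.22  0.02] pos [ 0.5643 -0.0635  0.047 ] yaw 0.5382
```

```bash
python3 jog.py '[[0, 0, 0, 0, 0, 0.18], [0, 0, 0, 0, 0, 0.36], [0, 0, 0, 0, 0, 0.54], [0, 0, 0, 0, 0, 0.72], [0, 0, 0, 0, 0, 0.9]]' |grep -v gri; python3 t.py;python3 jog.py '[[0, 0, 0, 0, 0, 0.18], [0, 0, 0, 0, 0, 0.36], [0, 0, 0, 0, 0, 0.54], [0, 0, 0, 0, 0, 0.54], [0, 0, 0, 0, 0, 0.54]]' ; python3 t.py
```

```text
t: 38.12
tool_pos: [0.5643, -0.0636, 0.047]
tool_rot: [-3.14, -0.003, -0.362]
ft_force: [7.6, 1.1, -9.0]
finger_gap: 0.0322
  torque [ 0.24 -1.09  0.06] pos [ 0.5643 -0.0636  0.047 ] yaw -0.3618
t: 38.75
tool_pos: [0.5642, -0.0636, 0.0469]
tool_rot: [-3.139, -0.002, -0.896]
ft_force: [6.9, 1.5, -8.6]
finger_gap: 0.0326
gripper_force: 43.7
  torque [ 0.26 -1.04 -0.06] pos [ 0.5642 -0.0636  0.0469] yaw -0.8961
```

```bash
python3 jog.py '[[0, 0, 0, 0, 0, 0], [0, 0, 0, 0, 0, 0], [0, 0, 0, 0, 0, 0]]' 0.055|grep -v gri; python3 jog.py '[[0, 0, 0, 0, 0, -0.18], [0, 0, 0, 0, 0, -0.36], [0, 0, 0, 0, 0, -0.54], [0, 0, 0, 0, 0, -0.72], [0, 0, 0, 0, 0, -0.9]]' |grep -v gri; python3 jog.py '[[0, 0, 0, 0, 0, -0.18], [0, 0, 0, 0, 0, -0.36], [0, 0, 0, 0, 0, -0.54], [0, 0, 0, 0, 0, -0.72], [0, 0, 0, 0, 0, -0.9]]'|grep -v gri ;python3 jog.py '[[0, 0, 0, 0, 0, -0.18], [0, 0, 0, 0, 0, -0.36], [0, 0, 0, 0, 0, -0.54], [0, 0, 0, 0, 0, -0.72], [0, 0, 0, 0, 0, -0.9]]' |grep -v gri; python3 jog.py '[[0, 0, 0, 0, 0, -0.18], [0, 0, 0, 0, 0, -0.36], [0, 0, 0, 0, 0, -0.4], [0, 0, 0, 0, 0, -0.4]]'|grep -v gri;  python3 d.py .5642 -.0636 .047 2.2
```

```text
t: 39.12
tool_pos: [0.5631, -0.0639, 0.0473]
tool_rot: [-3.141, -0.0, -0.896]
ft_force: [-0.1, 0.2, -0.3]
finger_gap: 0.055
t: 39.75
tool_pos: [0.5631, -0.0639, 0.0471]
tool_rot: [3.141, -0.0, 0.01]
ft_force: [0.3, -0.2, -0.3]
finger_gap: 0.0548
t: 40.38
tool_pos: [0.563, -0.0639, 0.0471]
tool_rot: [3.141, -0.0, 0.91]
ft_force: [-0.3, 0.4, -0.1]
finger_gap: 0.0546
t: 41.0
tool_pos: [0.5631, -0.0639, 0.0471]
tool_rot: [3.141, 0.0, 1.81]
ft_force: [0.2, 0.4, 0.8]
finger_gap: 0.055
t: 41.5
tool_pos: [0.5631, -0.0639, 0.0471]
tool_rot: [3.142, 0.0, 2.204]
ft_force: [0.8, 0.4, -0.6]
finger_gap: 0.0546
t 41.5 pos [ 0.5631 -0.0639  0.0471] rot [3.1415e+00 1.0000e-04 2.2039e+00] F [ 0.8  0.4 -0.6] gap 0.0546
d [-0.0005  0.0011  0.0001] rv [0.0001 0.0001 0.0039]
```

To row units: 0.0011 m is 0.044, -0.0005 m is -0.02.

```bash
python3 jog.py '[[-0.02, 0.044, 0, 0, 0, 0], [-0.02, 0.044, 0, 0, 0, 0], [-0.02, 0.044, 0, 0, 0, 0], [-0.02, 0.044, 0, 0, 0, 0]]' 0.025 40; python3 t.py; python3 jog.py '[[0, 0, 0, 0, 0, 0.18], [0, 0, 0, 0, 0, 0.36], [0, 0, 0, 0, 0, 0.54], [0, 0, 0, 0, 0, 0.72], [0, 0, 0, 0, 0, 0.9]]' |grep -v gri; python3 jog.py '[[0, 0, 0, 0, 0, 0.18], [0, 0, 0, 0, 0, 0.36], [0, 0, 0, 0, 0, 0.54], [0, 0, 0, 0, 0, 0.72], [0, 0, 0, 0, 0, 0.9]]'|grep -v gri ;python3 jog.py '[[0, 0, 0, 0, 0, 0.18], [0, 0, 0, 0, 0, 0.36], [0, 0, 0, 0, 0, 0.54], [0, 0, 0, 0, 0, 0.72], [0, 0, 0, 0, 0, 0.9]]' |grep -v gri; python3 jog.py '[[0, 0, 0, 0, 0, 0.18], [0, 0, 0, 0, 0, 0.32], [0, 0, 0, 0, 0, 0.32]]'; python3 t.py
```

```text
t: 42.0
tool_pos: [0.5644, -0.0636, 0.0472]
tool_rot: [3.141, 0.001, 2.204]
ft_force: [-1.4, 0.6, 4.8]
finger_gap: 0.0325
gripper_force: 39.6
  torque [-0.08  0.25 -0.04] pos [ 0.5644 -0.0636  0.0472] yaw 2.2044
t: 42.62
tool_pos: [0.5643, -0.0636, 0.0472]
tool_rot: [3.141, 0.0, 1.299]
ft_force: [-1.5, 0.2, 5.9]
finger_gap: 0.0324
t: 43.25
tool_pos: [0.5642, -0.0636, 0.0472]
tool_rot: [3.142, 0.0, 0.399]
ft_force: [-2.2, -0.8, 5.5]
finger_gap: 0.0326
t: 43.88
tool_pos: [0.5642, -0.0635, 0.0472]
tool_rot: [-3.142, -0.0, -0.501]
ft_force: [-2.2, 0.6, 6.4]
finger_gap: 0.0328
t: 44.25
tool_pos: [0.5642, -0.0634, 0.0472]
tool_rot: [-3.141, -0.0, -0.817]
ft_force: [-1.9, 0.6, 6.2]
finger_gap: 0.0328
gripper_force: 39.8
  torque [0.09 0.29 0.03] pos [ 0.5642 -0.0634  0.0472] yaw -0.8172
```

To row units: -0.1 m is -4, -0.04 m is -1.6.

```bash
python3 jog.py '[[0, 0, 0, 0, 0, 0], [0, 0, 0, 0, 0, 0], [0, 0, -1.6, 0, 0, 0], [0, 0, -4, 0, 0, 0], [0, 0, -4, 0, 0, 0]]' 0.055|grep -v gri; python3 d.py .45 -.32 .15 -.4
```

```text
t: 44.88
tool_pos: [0.5661, -0.0641, 0.1511]
tool_rot: [-3.137, -0.008, -0.815]
ft_force: [0.6, 0.2, -0.8]
finger_gap: 0.0554
t 44.88 pos [ 0.5661 -0.0641  0.1511] rot [-3.1374 -0.0077 -0.8153] F [ 0.6  0.2 -0.8] gap 0.0554
d [0.1067 0.26   0.0008] rv [-0.0025 -0.0085 -0.4153]
```

To row units: 0.26 m is 10.4, 0.21 m is 8.4.

```bash
python3 jog.py '[[0.8, 2.2, 0, 0, 0, -0.08], [1.6, 4.4, 0, 0, 0, -0.16], [2.6, 6.4, 0, 0, 0, -0.25], [3.6, 8.4, 0, 0, 0, -0.35], [4.28, 10.4, 0, 0, 0, -0.415]]' 0.0|grep -v gri; python3 - <<'E'
from h import *
t=manip.get_image("top").astype(float)
for i in range(5): t+=manip.get_image("top")
np.save("top2.npy",t/6)
s=manip.get_image("side");u=(t/6).astype(np.uint8)
crop("top",318,200,352,217,16,"a",u);crop("side",300,165,350,240,6,"d",s);crop("top",270,165,345,205,6,"c",u)
A,C,D=[cv2.imread(f"pics/{k}.png") for k in"acd"]
o=np.zeros((600,800,3),np.uint8);o[:272,:544]=A; o[280:520,:450]=C;o[140:590,460:760]=D
cv2.imwrite("pics/comp2.png",o)
E
python3 mark.py top2.npy
```

```text
t: 45.5
tool_pos: [0.4473, -0.3213, 0.1459]
tool_rot: [-3.141, 0.001, -0.398]
ft_force: [0.6, -0.3, 0.2]
finger_gap: 0.0002
y        85   87   88   90   91   93   94   96   97   99  100  102  103  105  106  108  109  111  112  114  115  117  118  120  121  123  124  126  127  129  130  132  133  135  136  138  139  141  142  144
  -62   150  150  136  116   97   90   90   89   92   96  103  114  124  132  134  136  135  136  136  136  136  135  134  140  149  166  186  201  205  203  204  203  203  204  204  204  204  203  203  203
  -64   147  146  132  113   96   92   91   90   94   98  106  117  129  135  135  136  136  135  136  136  136  136  134  140  148  163  180  193  194  194  196  198  200  201  201  202  201  200  199  198
  -66   139  139  125  108   94   92   92   92   96  102  112  123  133  137  137  137  136  136  136  136  137  137  136  140  147  158  170  176  170  170  177  183  187  187  188  188  188  186  181  178
  -68   116  116  110  100   93   93   94   96  102  110  120  129  136  138  138  138  137  137  137  136  135  135  136  137  139  139  137  137  
[... 1014 characters left out ...]
 197  200  198  184  172  178  190  195  194  194  195  197  198  190  178  161
  -80    90   91   90  103  122  151  178  197  205  205  207  206  203  199  199  201  200  196  196  200  202  200  199  203  203  199  191  179  173  183  199  203  201  202  202  201  199  191  180  163
  -82    88   89   89  105  125  155  181  203  208  208  211  211  207  201  199  198  197  196  196  197  197  198  198  199  197  195  187  175  172  184  199  204  203  203  202  200  196  188  179  164
  -84    83   84   85   98  115  137  154  171  176  179  187  188  184  177  179  180  180  182  183  186  189  190  188  186  180  177  170  161  156  160  166  167  168  171  171  171  171  168  164  156
```

View pics/comp2.png

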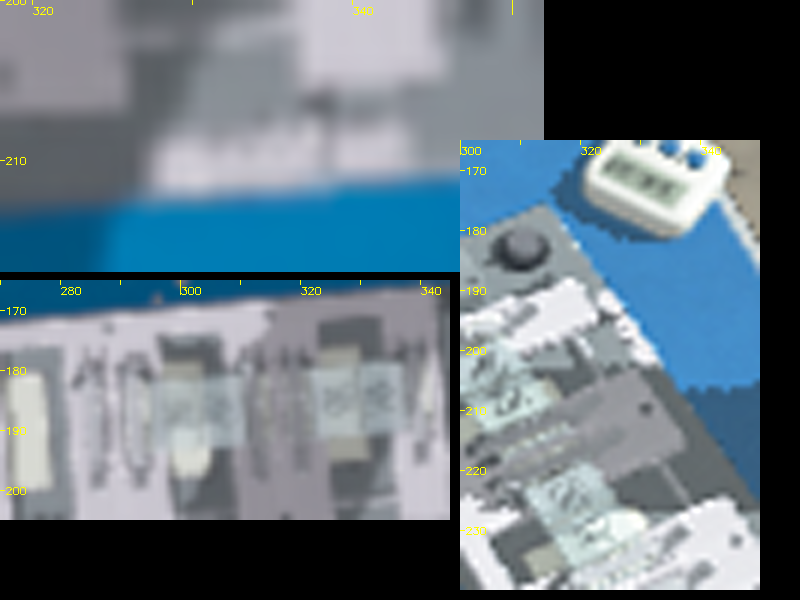

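Pointer and mark now agree at reader y ≈ -126.7 to -126.9 mm, within about 0.3 mm, and both slides are still home. Now the button.

```bash
python3 d.py .5096 -.07 .06 -.398
```

```text
t 45.85 pos [ 0.4487 -0.3186  0.1465] rot [-3.1411e+00  6.0000e-04 -3.9930e-01] F [-0.1  0.4  0.2] gap 0.0002
d [-0.0405 -0.2527  0.0867] rv [-0.0005  0.0006 -0.0013]
```

The rows are not in the units I measure in: shifts go in units of 25 mm. I convert before sending: -0.2527 m is -10.108, -0.2 m is -8.

```bash
python3 jog.py '[[-0.32, -2, 0, 0, 0, 0], [-0.64, -4, 0, 0, 0, 0], [-1, -6, 0.8, 0, 0, 0], [-1.32, -8, 1.6, 0, 0, 0], [-1.62, -10.108, 2.4, 0, 0, 0]]' 0.0|grep -v gri; python3 jog.py '[[0, 0, 0.8, 0, 0, 0], [0, 0, 1.068, 0, 0, 0], [0, 0, 1.068, 0, 0, 0], [0, 0, 1.068, 0, 0, 0]]'|grep -v gri;  python3 d.py .5096 -.07 .03 -.398
```

```text
t: 46.48
tool_pos: [0.5098, -0.0685, 0.0864]
tool_rot: [-3.142, -0.001, -0.399]
ft_force: [0.9, -0.4, 0.1]
finger_gap: 0.0
t: 46.98
tool_pos: [0.5098, -0.0717, 0.0609]
tool_rot: [-3.142, -0.001, -0.401]
ft_force: [-0.4, -0.4, 1.0]
finger_gap: -0.0001
t 46.98 pos [ 0.5098 -0.0717  0.0609] rot [-3.1415e+00 -1.3000e-03 -4.0120e-01] F [-0.4 -0.4  1. ] gap -0.0001
d [-0.0009 -0.0014  0.0309] rv [-0.0001 -0.0013 -0.0032]
```

To row units: 0.031 m is 1.24, 0.028 m is 1.12.

```bash
python3 jog.py '[[-0.036, -0.056, 0.6, 0, 0, 0], [-0.036, -0.056, 1.12, 0, 0, 0], [-0.036, -0.056, 1.24, 0, 0, 0], [-0.036, -0.056, 1.24, 0, 0, 0]]'|grep -v gri; python3 jog.py '[[0, 0, 0.08, 0, 0, 0], [0, 0, 0.16, 0, 0, 0], [0, 0, 0.24, 0, 0, 0], [0, 0, 0.24, 0, 0, 0]]'|grep -v gri
```

```text
t: 47.48
tool_pos: [0.5093, -0.0697, 0.0293]
tool_rot: [3.142, -0.0, -0.401]
ft_force: [0.5, 0.3, -0.2]
finger_gap: 0.0001
t: 47.98
tool_pos: [0.5096, -0.0698, 0.024]
tool_rot: [3.142, -0.001, -0.4]
ft_force: [-1.5, -0.4, 10.1]
finger_gap: 0.0002
```

To row units: 0.001 m is 0.04.

```bash
python3 jog.py '[[0, 0, 0.04, 0, 0, 0], [0, 0, 0.04, 0, 0, 0]]'|grep -v gri; python3 jog.py '[[0, 0, -0.8, 0, 0, 0], [0, 0, -2.4, 0, 0, 0], [0, 0, -4, 0, 0, 0], [1.2, 2, -4, 0, 0, 0], [2, 4, -4, 0, 0, 0]]'|grep -v gri; python3 jog.py '[[0.8, 2.4, 0, 0, 0, 0], [1.6, 4.8, 0, 0, 0, 0], [1.6, 4.8, 0, 0, 0, 0]]'|grep -v gri
python3 - <<'E'
from h import *
t=manip.get_image("top"); np.save("top3.npy",t.astype(float))
a=np.load("top2.npy"); d=np.abs(t.astype(float)-a).max(2); ys,xs=np.where(d>40); print(len(xs),[(xs[(xs<c+20)&(xs>=c)].size,c) for c in range(0,640,20) if ((xs<c+20)&(xs>=c)).any()])
s=manip.get_image("side"); crop("side",285,165,350,240,8,"fs",s)
E
python3 mark.py top3.npy | sed -n '1p;6,7p;11,12p'
```

```text
t: 48.22
tool_pos: [0.5097, -0.0698, 0.0238]
tool_rot: [3.141, -0.002, -0.4]
ft_force: [-4.5, -0.0, 20.0]
finger_gap: 0.0001
t: 48.85
tool_pos: [0.5167, -0.1823, 0.1226]
tool_rot: [3.141, -0.001, -0.399]
ft_force: [-0.0, 1.1, 1.2]
finger_gap: 0.0001
t: 49.22
tool_pos: [0.5055, -0.3111, 0.1215]
tool_rot: [3.141, -0.0, -0.405]
ft_force: [-0.5, 0.7, -0.8]
finger_gap: -0.0002
12087 [(217, 240), (344, 260), (184, 280), (770, 300), (1069, 320), (928, 340), (699, 360), (1092, 380), (1601, 400), (1590, 420), (710, 440), (1864, 460), (873, 480), (146, 500)]
y        85   87   88   90   91   93   94   96   97   99  100  102  103  105  106  108  109  111  112  114  115  117  118  120  121  123  124  126  127  129  130  132  133  135  136  138  139  141  142  144
  -70   100  107  120  130  136  137  138  137  136  134  134  136  136  136  136  137  136  136  135  132  131  135  139  138  134  125  116  108  105  112  129  140  140  140  142  144  146  146  141  134
  -72    98  107  120  132  139  140  143  145  146  144  144  145  144  142  141  141  141  140  140  135  134  141  148  147  143  139  137  126  114  115  127  134  131  130  132  136  141  143  139  135
  -80   127  137  136  143  153  169  187  201  206  205  206  205  201  198  197  200  199  195  194  198  200  198  197  201  202  198  191  178  171  181  197  201  200  201  201  200  198  189  179  161
  -82   132  138  135  141  152  170  187  202  206  207  210  210  205  200  197  197  196  195  195  195  196  196  197  198  196  193  185  174  171  183  198  202  202  202  200  198  195  187  177  162
```

View pics/fs.png

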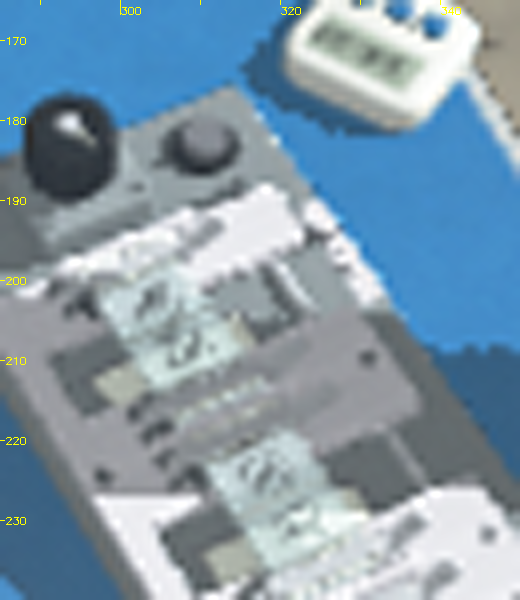

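Both slides sit in their bays at about (308,206) and (323,227). The pointer is still on the mark, the button has come back up, and the robot is clear of everything. Handing in.

```bash
python3 -c "
from cell import manip
print(manip.sign_off())"
```

```text
the job is handed in; nothing more can be done
None
```

The job is handed in at about 49 s: both slides on the desk are in the right and middle bays, with both snaps felt in the wrist force. The pointer stands on the start mark to about 0.3 mm, measured in the top camera, the start button was pressed fully once, and I didn't touch the timer, tweezers or marker; `sign_off` returned no verdict.

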